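# Load a sample cell and lock it with the press-turn knob

## Task

Take the taller of the two sample cells out of the rack by its ends, set it down upright on the open bench and let go, then take it again by its long sides and put it fully down in the station's nest. Then press the sprung knob down, turn it all the way to its other stop so that its bar lies over the cell, and let it spring back up. Leave the shorter cell in its berth.

Things in the scene. Friction and masses are not known exactly. Their poses are not given: they have to be found in the camera images.
- cell_mid (a point): centre of the taller sample cell, a loose plain aluminium block 54 mm long (its x) x 34 mm wide (its y) x 40 mm high (z up) weighing about 0.2 kg, with a small round window in each long side. It stands upright in one of the rack's two berths, where only its ends (54 mm apart) can be gripped; in the station's nest there is room for fingers only at its long sides (34 mm apart). This point is 20 mm above its underside
- spare_mid (a point): centre of the shorter sample cell, same plan and material but only 26 mm high; in the other berth; it stays there. This point is 13 mm above its underside
- rack: fixed grey rack, to the left, 60 mm (x) x 126 mm (y) x 44 mm high; origin at the centre of its underside on the bench. Two berths at y = +31 and -31 mm with floors 6 mm above the bench; 38 mm high cheeks stand along the long sides of the cells (3 mm play a side), the ends along its x are open. The taller cell stands 2 mm above the cheeks. Either cell may be in either berth. The bench between rack and station is kept clear
- station: fixed locking station, to the right: a dark steel plate 84 mm (x) x 150 mm (y) x 8 mm thick lying on the bench; origin on the bench under the centre of the nest, z up. The knob's axis is upright at x = 0, y = -70 mm of this frame, so the knob is on the right of the nest as seen from the robot
- nest (a point): centre of the nest's floor on the station, 8 mm above the bench, axes as the station's. A cell stands here upright with its 54 mm length along the station's y, between two end stops 38 mm high and 62 mm apart (4 mm play at each end; the top 7 mm slope outwards as a lead-in), and two 5 mm high lips beside its long sides, 42 mm apart (4 mm play a side), 4 mm thick. Above the lips the long sides are open. Either end of the cell may face the knob
- knob_grip (a point): on the knob's axis, 80 mm above the bench with the knob up, 12 mm above the knob's disc; moves with the knob. The knob is black: a 40 mm disc, its top face 68 mm above the bench, with a wing on it 40 mm long (this point's x), 12 mm thick (y) and 22 mm high (top at 90 mm, when up). From the disc a steel keeper bar, 14 mm wide, runs 87 mm out from the axis along +x of this point; its underside is 60 mm above the bench when up
- lock_press (a joint): how far the knob is pressed down, 0 (up) to 0.008 m (fully down). A spring pushes it up with about 6 N when up and about 12 N fully down. A guide pin in a U-shaped slot lets it turn only while it is pressed at least 6.5 mm; it springs fully up only at the two ends of its turn
- lock_turn (a joint): turn of the knob, rad: 0 (start, bar swung away from the robot, off the nest) to 1.30 (stop, bar over the middle of the nest), growing counter-clockwise seen from above; a little friction, no spring. The pin can rise within about 0.1 rad of either stop
Not all that is in view belongs to the job. Leave any blue look-alike of the part that bears cell_mid alone.

How it is judged:
By the outcome, as a careful person would: the job done as asked, in the order asked, and still so for the second after the job is handed in, with the robot touching nothing.
It also fails if it takes over 67 s, if anything falls off the work surface, if the arm or the gripper's body presses on something with over 40 N, if the wrist force passes 120 N, or if a joint passes its speed limit or range.

## Robot

A 6-joint arm with a two-finger parallel gripper is mounted at the origin on a cart in front of the work surface, level with it; the furniture and walls round the work are solid. World frame = base frame: x ahead of the robot, y to its left, z up, the work surface at z = 0. Lengths are in m, angles in rad, forces in N, time in s.
With the tool pointing down it reaches from about 0.375 to 0.975 m from the base axis. Payload 3.8 kg.
Tool frame: the origin (TCP) lies between the finger pads; the fingertips stand 25 mm ahead of it and the grasp point (between the pads) lies 6 mm ahead of it; z points along the fingers, y is the direction in which the jaws open and shut (so a half turn about z gives the same grasp; the last joint's range is limited). The gripper opens to 88 mm and grips with 3 to 60 N. Pads are 18 mm wide; open, the fingers measure 123 mm over their backs; the gripper's body (75 mm by 187 mm) begins 45 mm behind the grasp point.
Start: joints at [-1.178, 0.264, 1.604, -0, 1.274, -0.037], TCP at [0.281, -0.614, 0.226] pointing down, gripper open.
Joint ranges: [-2.63, 2.63], [-0.94, 2.18], [0.31, 2.57], [-1.31, 4.45], [0, 2.66], [-2.55, 2.55]. Speed limits (rad/s): [2.57, 2.57, 3.14, 3.14, 3.14, 3.14].

## Interface

Orientations are given as a unit quaternion [x, y, z, w].
In Python, from cell import robot, vision gives the robot as it stands. The module is installed in compiled form; this text tells all that it offers.
- The arm moves only by the tool jog_arm, never from a script. Its argument "increments" is a list of rows, each an object of numbers: "tx", "ty", "tz": the shift along the tool's x, y, z in cm; "rx", "ry", "rz": the turn, a rotation vector about the tool's x, y, z in degrees; "hand": the closure in counts, from 0 (fully open) to 255 (shut). In form: [{"tx": .., "ty": .., "tz": .., "rx": .., "ry": .., "rz": .., "hand": ..}, ...]. A call has 1 to 20 rows; each row shifts and turns the pose as measured when the row begins, along the tool's axes as they then stand; what a row does not reach is not made up. A row lasts 1/12 s, in which the tool goes at most 41.7 mm and 7.16 degrees, less where a joint would pass 70% of its speed; a pose out of reach is approached as far as the arm can. A call is refused whole if a number of a shift passes 4.17 or a number of a turn 7.16, either way. A call with a gripper value outside its range is refused whole. The fingers move at their own pace and stop on an object; "squeeze" is the grip in N (left out, the last holds). Time passes only in rows, so rows that do not move let the fingers close. It gives the time, the measured TCP pose, the force and the opening at its end, in the units of the state.
- robot.observe(): the state, without advancing time (a new reading comes with each control period).
- vision.read_camera(name): name is "side" or "top" or "wrist"; returns a dict with "frame" (420x560x3 uint8, red, green, blue), "intrinsics" (3x3 intrinsics, pixels), "T" (4x4, takes a point from camera to world coordinates). Camera axes: x right, y down, z forward; pixel columns grow to the right and rows downward; lengths in m; the calibration is good to about 2 mm. A picture is of the moment at which its call begins. There is no depth.
- robot.job_done(): hands the job in, once; it reports no verdict.
The state is a dict: "time": time; "q": joint angles; "joint_velocities": joint speeds; "joint_torque": joint torques, N m; "eef_pos": TCP position; "orientation": TCP orientation; "wrist_force": force on the tool from outside, world axes, zero at the start; "ft_torque": the same for the moment, N m; "grip_width": finger opening in m.
Only numpy, scipy, OpenCV 4.12 (cv2) and the standard library are available. Lean on these libraries where they do the work, as an engineer would, in place of code of your own. Each camera call takes 0.05 s, during which the arm holds its last target.

## Working session

There is one attempt and no reset: what is moved stays moved. The work goes in short steps, Python scripts to look and compute and a tool call to move; the robot and the scene stay as the last step left them, time stands still between calls to the robot, and variables do not carry over. Pictures are saved under pics/ and viewed, and the job is handed in when it is done.

Besides the shell and the picture viewer there is one more tool, called by a JSON object that holds its "name" and its "arguments". jog_arm: Moves the arm, as the interface text tells. Its arguments: {"type":"object","properties":{"increments":{"type":"array","items":{"type":"object","properties":{"tx":{"type":"number"},"ty":{"type":"number"},"tz":{"type":"number"},"rx":{"type":"number"},"ry":{"type":"number"},"rz":{"type":"number"},"hand":{"type":"number"}}}},"squeeze":{"type":"number"}},"required":["increments"]}

```bash
mkdir -p pics; ls
python3 - <<'E'
from cell import robot, vision
import cv2,numpy as np
for n in ("side","top","wrist"):
    c=vision.read_camera(n); cv2.imwrite(f"pics/{n}0.png",c["frame"][:,:,::-1]); print(n,c["intrinsics"].tolist(),np.round(c["T"],4).tolist())
print(robot.observe())
E
```

```text
pics
side [[436.939811658876, 0.0, 274.58544222219217], [0.0, 436.939811658876, 216.14384444554292], [0.0, 0.0, 1.0]] [[0.391, -0.4228, 0.8175, -0.4389], [-0.9201, -0.1575, 0.3586, -0.3479], [-0.0228, -0.8924, -0.4506, 0.6004], [0.0, 0.0, 0.0, 1.0]]
top [[404.82932190694066, 0.0, 282.26836945199926], [0.0, 404.82932190694066, 210.47055936958162], [0.0, 0.0, 1.0]] [[0.0231, -0.9829, 0.1825, 0.3596], [-0.9997, -0.021, 0.0139, 0.0419], [-0.0099, -0.1827, -0.9831, 0.9225], [0.0, 0.0, 0.0, 1.0]]
wrist [[314.36638953023123, 0.0, 278.37850892229864], [0.0, 314.36638953023123, 210.7599811028007], [0.0, 0.0, 1.0]] [[0.4179, -0.8686, -0.2662, 0.35], [-0.9085, -0.4002, -0.1202, -0.5815], [-0.0021, 0.2921, -0.9564, 0.3837], [0.0, 0.0, 0.0, 1.0]]
{'time': 0.15, 'q': array([-1.17791409e+00,  2.64620138e-01,  1.60508626e+00, -1.81848802e-05,
        1.27370619e+00, -3.69059353e-02]), 'joint_velocities': array([-7.94081345e-04, -1.99450475e-03, -5.23424645e-03,  3.97249729e-04,
        1.32359164e-05, -1.19405985e-03]), 'joint_torque': array([ 8.08614586e-04, -5.02846062e+01, -3.57468796e+01,  7.29029858e-02,
        2.49566120e-02, -8.76465492e-05]), 'eef_pos': array([ 0.28101996, -0.61306885,  0.22453304]), 'orientation': array([ 9.76998011e-01,  2.13246473e-01, -1.69664702e-04, -8.94056706e-04]), 'wrist_force': array([-0.51947644, -0.54269672, -0.13771825]), 'ft_torque': array([-0.01701156,  0.00658967,  0.03809127]), 'grip_width': 0.08829661399307821}
```

View pics/top0.png

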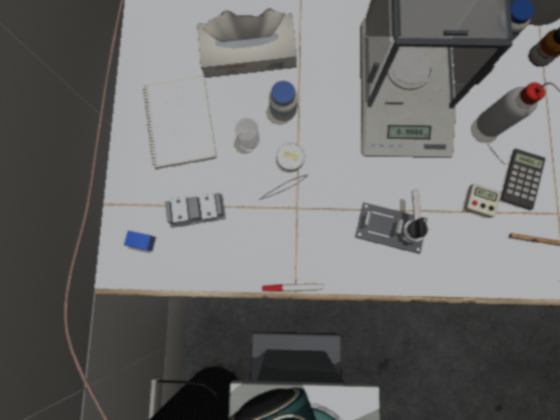

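View pics/side0.png

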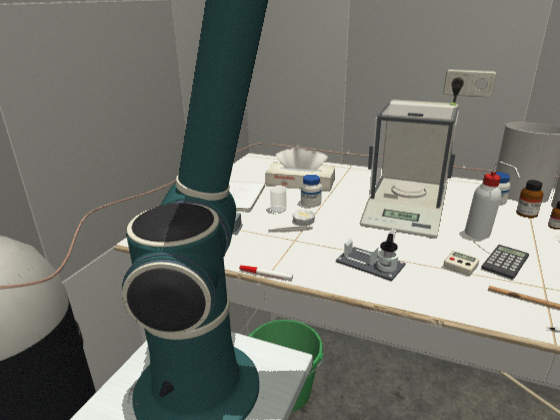

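The top view shows the rack at about (195,210), the station at (392,228) and a blue block at (139,241). I'll enlarge these.

Run:
```python
import cv2,numpy as np
t=cv2.imread("pics/top0.png")
a=cv2.resize(t[180:260,120:240],None,fx=6,fy=6,interpolation=cv2.INTER_CUBIC)
b=cv2.resize(t[175:265,345:445],None,fx=6,fy=6,interpolation=cv2.INTER_CUBIC)
cv2.imwrite("pics/rack0.png",a);cv2.imwrite("pics/stn0.png",b)
```

```text
(no output)
```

View pics/rack0.png

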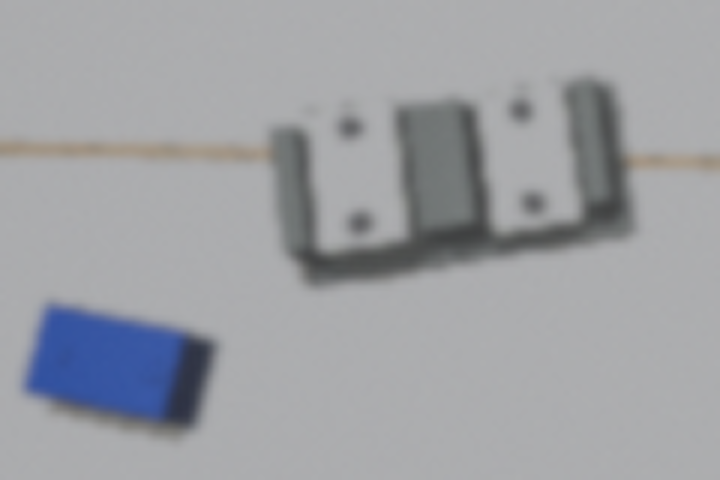

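View pics/stn0.png

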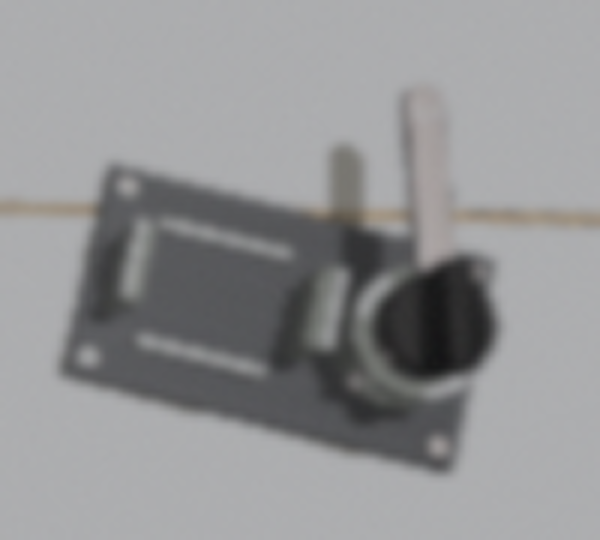

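View pics/wrist0.png

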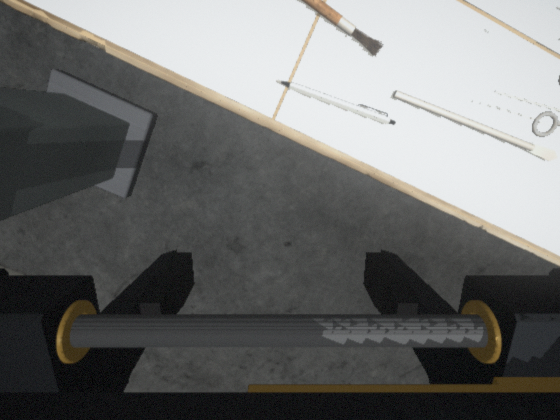

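```bash
cat > h.py <<'E'
from cell import robot, vision
import cv2,numpy as np
from scipy.spatial.transform import Rotation as R
def cam(n):
    c=vision.read_camera(n); return c["frame"],c["intrinsics"],c["T"]
def ray(K,T,uv):
    d=np.linalg.inv(K)@np.array([uv[0],uv[1],1.0]); return T[:3,3],T[:3,:3]@d
def onz(K,T,uv,z):
    o,d=ray(K,T,uv); return (o+d*(z-o[2])/d[2])
def proj(K,T,p):
    q=np.linalg.inv(T)@np.append(p,1); q=K@q[:3]; return q[:2]/q[2]
def state():
    s=robot.observe(); r=R.from_quat(s["orientation"])
    print("t",round(s["time"],2),"p",np.round(s["eef_pos"],4),"ydir",np.round(r.as_matrix()[:,1],3),"zdir",np.round(r.as_matrix()[:,2],3),"F",np.round(s["wrist_force"],1),"w",round(s["grip_width"],4),"q",np.round(s["q"],2))
    return s
def save(f,name,crop=None,k=1):
    if crop: u0,v0,u1,v1=crop; f=f[v0:v1,u0:u1]
    if k!=1: f=cv2.resize(f,None,fx=k,fy=k,interpolation=cv2.INTER_CUBIC)
    cv2.imwrite(f"pics/{name}.png",f[:,:,::-1])
E
python3 - <<'E'
from h import *
f,K,T=cam("top")
P=lambda u,v,o:(o[0]+u/6-.5,o[1]+v/6-.5)
o=(345,175)
for uv in [(110,165),(62,373),(450,470),(495,262)]: print("stn",np.round(onz(K,T,P(*uv,o),.008),4))
o=(120,180)
for uv in [(305,110),(398,105),(410,240),(320,255)]: print("L",np.round(onz(K,T,P(*uv,o),.046),4))
for uv in [(480,90),(567,85),(580,225),(492,235)]: print("R",np.round(onz(K,T,P(*uv,o),.032),4), np.round(onz(K,T,P(*uv,o),.046),4))
o=(120,180)
for uv in [(47,305),(190,330),(168,420),(25,390)]: print("blue",np.round(onz(K,T,P(*uv,o),.04),4))
state()
E
```

```text
stn [ 0.5531 -0.1302  0.008 ]
stn [ 0.4725 -0.111   0.008 ]
stn [ 0.4392 -0.2556  0.008 ]
stn [ 0.5185 -0.2757  0.008 ]
L [0.5456 0.3035 0.046 ]
L [0.5482 0.2692 0.046 ]
L [0.4977 0.2614 0.046 ]
L [0.4914 0.294  0.046 ]
R [0.5576 0.2422 0.032 ] [0.5545 0.2391 0.046 ]
R [0.5602 0.2095 0.032 ] [0.5571 0.2069 0.046 ]
R [0.5069 0.2018 0.032 ] [0.5046 0.1993 0.046 ]
R [0.5024 0.2344 0.032 ] [0.5002 0.2314 0.046 ]
blue [0.4716 0.395  0.04  ]
blue [0.4635 0.3415 0.04  ]
blue [0.4304 0.3468 0.04  ]
blue [0.4402 0.4002 0.04  ]
t 0.2 p [ 0.2811 -0.6132  0.2248] ydir [ 0.417 -0.909 -0.001] zdir [-0.001  0.001 -1.   ] F [-0.3  0.1 -0.4] w 0.0881 q [-1.18  0.26  1.6   0.    1.27 -0.04]
```

{"name": "jog_arm", "arguments": {"increments": [{"rz": -7}, {"rz": -7}, {"rz": -7}, {"rz": -7}, {"rz": -7}, {"rz": -7}, {"rz": -7}, {"rz": -7}, {"rz": -7}, {"rz": -7}, {"rz": -4}, {}]}}

```text
invalid input
```

```bash
python3 -c "
from h import *
state()"
```

```text
t 0.2 p [ 0.2811 -0.6132  0.2248] ydir [ 0.417 -0.909 -0.001] zdir [-0.001  0.001 -1.   ] F [-0.3  0.1 -0.4] w 0.0881 q [-1.18  0.26  1.6   0.    1.27 -0.04]
```

{"name": "jog_arm", "arguments": {"increments": [{"tx": 0, "ty": 0, "tz": 0, "rx": 0, "ry": 0, "rz": -7, "hand": 0}, {"tx": 0, "ty": 0, "tz": 0, "rx": 0, "ry": 0, "rz": -7, "hand": 0}, {"tx": 0, "ty": 0, "tz": 0, "rx": 0, "ry": 0, "rz": -7, "hand": 0}], "squeeze": 20}}

```text
time: 0.45
eef_pos: [0.2809, -0.6126, 0.2236]
orientation: [0.92, 0.392, 0.0, -0.002]
wrist_force: [-0.2, -1.1, 0.2]
grip_width: 0.0882
```

```bash
python3 -c "
from h import *
state()"
```

```text
t 0.45 p [ 0.2809 -0.6126  0.2236] ydir [ 0.722 -0.692 -0.003] zdir [-0.001  0.003 -1.   ] F [-0.2 -1.1  0.2] w 0.0882 q [-1.18  0.27  1.61  0.    1.27 -0.41]
```

{"name": "jog_arm", "arguments": {"increments": [{"rz": -7, "hand": 0}, {"rz": -7, "hand": 0}, {"rz": -7, "hand": 0}, {"rz": -7, "hand": 0}, {"rz": -7, "hand": 0}, {"rz": -7, "hand": 0}, {"rz": -7, "hand": 0}, {"rz": -4, "hand": 0}]}}

```text
invalid input
```

```bash
python3 -c "
from h import *
state()"
```

```text
t 0.45 p [ 0.2809 -0.6126  0.2236] ydir [ 0.722 -0.692 -0.003] zdir [-0.001  0.003 -1.   ] F [-0.2 -1.1  0.2] w 0.0882 q [-1.18  0.27  1.61  0.    1.27 -0.41]
```

{"name": "jog_arm", "arguments": {"increments": [{"tx": 0, "ty": 0, "tz": 0, "rx": 0, "ry": 0, "rz": -7, "hand": 0}, {"tx": 0, "ty": 0, "tz": 0, "rx": 0, "ry": 0, "rz": -7, "hand": 0}, {"tx": 0, "ty": 0, "tz": 0, "rx": 0, "ry": 0, "rz": -7, "hand": 0}, {"tx": 0, "ty": 0, "tz": 0, "rx": 0, "ry": 0, "rz": -7, "hand": 0}, {"tx": 0, "ty": 0, "tz": 0, "rx": 0, "ry": 0, "rz": -7, "hand": 0}, {"tx": 0, "ty": 0, "tz": 0, "rx": 0, "ry": 0, "rz": -7, "hand": 0}, {"tx": 0, "ty": 0, "tz": 0, "rx": 0, "ry": 0, "rz": -7, "hand": 0}, {"tx": 0, "ty": 0, "tz": 0, "rx": 0, "ry": 0, "rz": -4, "hand": 0}, {"tx": 3.7, "ty": 1.7, "tz": 0, "rx": 0, "ry": 0, "rz": 0, "hand": 0}, {"tx": 3.7, "ty": 1.7, "tz": 0, "rx": 0, "ry": 0, "rz": 0, "hand": 0}, {"tx": 3.7, "ty": 1.7, "tz": 0, "rx": 0, "ry": 0, "rz": 0, "hand": 0}, {"tx": 3.7, "ty": 1.7, "tz": 0, "rx": 0, "ry": 0, "rz": 0, "hand": 0}, {"tx": 3.7, "ty": 1.7, "tz": 0, "rx": 0, "ry": 0, "rz": 0, "hand": 0}, {"tx": 3.7, "ty": 1.7, "tz": 0, "rx": 0, "ry": 0, "rz": 0, "hand": 0}, {"tx": 3.7, "ty": 1.7, "tz": 0, "rx": 0, "ry": 0, "rz": 0, "hand": 0}, {"tx": 3.7, "ty": 1.7, "tz": 0, "rx": 0, "ry": 0, "rz": 0, "hand": 0}]}}

```text
time: 1.78
eef_pos: [0.3567, -0.2925, 0.2173]
orientation: [0.641, 0.767, 0.002, -0.005]
wrist_force: [0.8, -0.9, 0.2]
grip_width: 0.0879
```

```bash
python3 -c "
from h import *
state()"
```

```text
t 1.78 p [ 0.3567 -0.2925  0.2173] ydir [ 0.984  0.177 -0.004] zdir [-0.006  0.009 -1.   ] F [ 0.8 -0.9  0.2] w 0.0879 q [-0.74 -0.14  2.04  0.    1.24 -0.92]
```

{"name": "jog_arm", "arguments": {"increments": [{"tx": 3.6, "ty": 1.8, "tz": -0.1, "rx": 0, "ry": 0, "rz": 0, "hand": 0}, {"tx": 3.6, "ty": 1.8, "tz": -0.1, "rx": 0, "ry": 0, "rz": 0, "hand": 0}, {"tx": 3.6, "ty": 1.8, "tz": -0.1, "rx": 0, "ry": 0, "rz": 0, "hand": 0}, {"tx": 3.6, "ty": 1.8, "tz": -0.1, "rx": 0, "ry": 0, "rz": 0, "hand": 0}, {"tx": 3.6, "ty": 1.8, "tz": -0.1, "rx": 0, "ry": 0, "rz": 0, "hand": 0}, {"tx": 3.6, "ty": 1.8, "tz": -0.1, "rx": 0, "ry": 0, "rz": 0, "hand": 0}, {"tx": 3.6, "ty": 1.8, "tz": -0.1, "rx": 0, "ry": 0, "rz": 0, "hand": 0}, {"tx": 3.6, "ty": 1.8, "tz": -0.1, "rx": 0, "ry": 0, "rz": 0, "hand": 0}, {"tx": 3.6, "ty": 1.8, "tz": -0.1, "rx": 0, "ry": 0, "rz": 0, "hand": 0}, {"tx": 3.6, "ty": 1.8, "tz": -0.1, "rx": 0, "ry": 0, "rz": 0, "hand": 0}, {"tx": 3.6, "ty": 1.8, "tz": -0.1, "rx": 0, "ry": 0, "rz": 0, "hand": 0}, {"tx": 3.6, "ty": 1.8, "tz": -0.1, "rx": 0, "ry": 0, "rz": 0, "hand": 0}, {"tx": 3.6, "ty": 1.8, "tz": -0.1, "rx": 0, "ry": 0, "rz": 0, "hand": 0}, {"tx": 0, "ty": 0, "tz": 0, "rx": 0, "ry": 0, "rz": 0, "hand": 0}]}}

```text
time: 2.95
eef_pos: [0.5033, 0.2354, 0.2361]
orientation: [0.64, 0.768, 0.006, -0.002]
wrist_force: [0.5, 0.6, -0.5]
grip_width: 0.0881
```

```bash
python3 -c "
from h import *
s=state()
f,K,T=cam('wrist'); save(f,'w1')
print(np.round(T,3).tolist())
np.savez('w1.npz',f=f,K=K,T=T)"
```

```text
t 2.95 p [0.5033 0.2354 0.2361] ydir [0.984 0.18  0.006] zdir [ 0.004  0.012 -1.   ] F [ 0.5  0.6 -0.5] w 0.0881 q [0.39 0.03 1.85 0.01 1.25 0.2 ]
[[0.983, 0.173, 0.056, 0.49], [0.181, -0.944, -0.276, 0.308], [0.005, 0.281, -0.96, 0.396], [0.0, 0.0, 0.0, 1.0]]
```

View pics/w1.png

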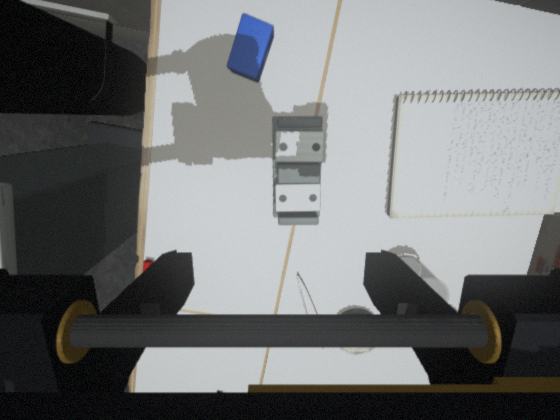

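The wrist view shows the rack at (298,170). The two candidate cells are at (300,147), in the left berth, and (298,198), in the right berth. The blue decoy is at (251,47). I'll enlarge to tell the cells apart.

```bash
python3 -c "
from h import *
d=np.load('w1.npz');save(d['f'],'w1c',(255,105,345,235),4.5)
P=lambda u,v:(u,v)
"
```

```text
(no output)
```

View pics/w1c.png

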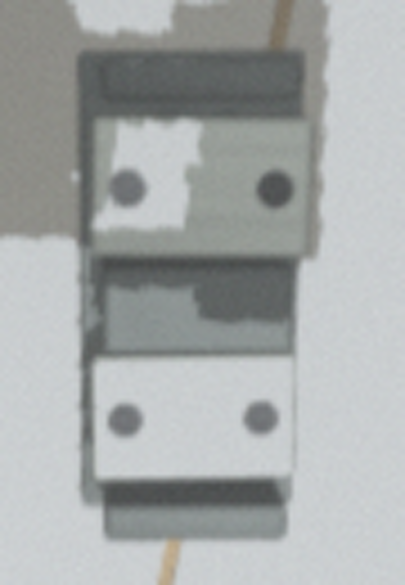

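The upper cell, at (300,147), is larger (215×137 px in the crop) and covers the cheek edges. The lower cell (200×125 px) lies below its cheek tops, since a dark inner wall shows at its lower edge. So the taller one is in the left berth.

```bash
python3 -c "
from h import *
d=np.load('w1.npz');K,T=d['K'],d['T']
P=lambda u,v:(255+u/4.5-.39,105+v/4.5-.39)
q=[onz(K,T,P(*p),.046)[:2] for p in [(95,118),(313,118),(310,256),(93,256)]]
q=np.array(q);print(q.round(4),q.mean(0).round(4));print([np.linalg.norm(q[i]-q[i-1]).round(4) for i in range(4)])
print('yaw',np.degrees(np.arctan2(*(q[1]-q[0])[::-1])),np.degrees(np.arctan2(*(q[2]-q[3])[::-1])))
c=np.mean([onz(K,T,P(*p),.046)[:2] for p in [(128,188),(275,188)]],0);print('holes',c)
h=[onz(K,T,P(*p),.046)[:2] for p in [(128,188),(275,188)]];print(np.degrees(np.arctan2(*(h[1]-h[0])[::-1])))
h=[onz(K,T,P(*p),.032)[:2] for p in [(125,420),(261,418)]];print(np.mean(h,0),np.degrees(np.arctan2(*(h[1]-h[0])[::-1])))
s=state()
"
```

```text
[[0.4908 0.2954]
 [0.5423 0.3049]
 [0.5489 0.2725]
 [0.4962 0.2628]] [0.5196 0.2839]
[np.float64(0.033), np.float64(0.0524), np.float64(0.033), np.float64(0.0536)]
yaw 10.43650337297624 10.408445090511998
holes [0.51925502 0.28383577]
10.422460203258584
[0.5302554  0.22344617] 11.240668001116683
t 3.0 p [0.5024 0.2327 0.2357] ydir [0.984 0.18  0.004] zdir [ 0.002  0.009 -1.   ] F [ 0.5 -0.4  0.5] w 0.0881 q [0.38 0.02 1.86 0.01 1.25 0.2 ]
```

{"name": "jog_arm", "arguments": {"increments": [{"tx": 1.2, "ty": 0.65, "tz": 2.0, "rx": 0, "ry": -0.5, "rz": 0, "hand": 0}, {"tx": 1.2, "ty": 0.65, "tz": 2.6, "rx": 0, "ry": 0, "rz": 0, "hand": 0}, {"tx": 1.2, "ty": 0.65, "tz": 2.6, "rx": 0, "ry": 0, "rz": 0, "hand": 0}, {"tx": 1.2, "ty": 0.65, "tz": 2.6, "rx": 0, "ry": 0, "rz": 0, "hand": 0}, {"tx": 0, "ty": 0, "tz": 2.6, "rx": 0, "ry": 0, "rz": 0, "hand": 0}, {"tx": 0, "ty": 0, "tz": 0, "rx": 0, "ry": 0, "rz": 0, "hand": 0}]}}

```text
time: 3.5
eef_pos: [0.5216, 0.2815, 0.1106]
orientation: [0.64, 0.768, 0.002, 0.004]
wrist_force: [-1.1, -0.6, -1.3]
grip_width: 0.0878
```

```bash
cat > st.py <<'E'
from h import *
import sys
s=state()
a=[float(v) for v in sys.argv[1:]]
if a:
    M=R.from_quat(s["orientation"]).as_matrix(); d=M.T@(np.array(a[:3])-s["eef_pos"]); print("to go cm",np.round(d*100,2))
    if len(a)>3:
        ya=np.radians(a[3]); y=np.array([np.cos(ya),np.sin(ya),0]); z=np.array([0,0,-1.]); 
        G=np.column_stack([np.cross(y,z),y,z]); print("rot deg",np.round(np.degrees(R.from_matrix(M.T@G).as_rotvec()),2))
E
python3 st.py .5196 .2835 .037 10.4
```

```text
t 3.5 p [0.5216 0.2815 0.1106] ydir [0.984 0.18  0.008] zdir [ 0.009 -0.002 -1.   ] F [-1.1 -0.6 -1.3] w 0.0878 q [ 0.46  0.2   1.9  -0.01  1.03  0.28]
to go cm [ 0.27 -0.22  7.35]
rot deg [ 0.48  0.23 -0.02]
```

```bash
python3 -c "
from h import *
f,K,T=cam('wrist'); save(f,'w2')
np.savez('w2.npz',f=f,K=K,T=T)"
```

```text
(no output)
```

View pics/w2.png

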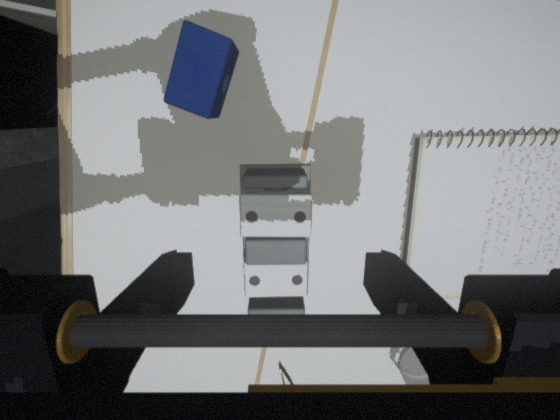

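```bash
python3 -c "
from h import *
d=np.load('w2.npz');K,T=d['K'],d['T']
h=[onz(K,T,p,.046)[:2] for p in [(251,216),(300,216)]];print(np.mean(h,0),h)
q=[onz(K,T,p,.046)[:2] for p in [(240,194),(312,194),(311,236),(241,236)]];print(np.mean(q,0))
s=state();M=R.from_quat(s['orientation']).as_matrix()
for w in (.044,-.044): print(proj(K,T,s['eef_pos']+M@[0,w,.025]))
"; python3 st.py .5196 .2835 .037 10.4
```

```text
[0.51978508 0.28433544] [array([0.50175178, 0.28105626]), array([0.53781838, 0.28761462])]
[0.52008605 0.28484133]
t 3.55 p [0.5229 0.282  0.113 ] ydir [0.984 0.18  0.011] zdir [ 0.011 -0.001 -1.   ] F [-0.3  0.3 -1.3] w 0.088 q [ 0.46  0.2   1.9  -0.01  1.03  0.28]
[350.71218498 241.70348632]
[209.50684833 241.2892887 ]
t 3.55 p [0.5229 0.282  0.113 ] ydir [0.984 0.18  0.011] zdir [ 0.011 -0.001 -1.   ] F [-0.3  0.3 -1.3] w 0.088 q [ 0.46  0.2   1.9  -0.01  1.03  0.28]
to go cm [ 0.23 -0.38  7.6 ]
rot deg [ 0.64  0.18 -0.05]
```

{"name": "jog_arm", "arguments": {"increments": [{"tx": 0.25, "ty": -0.3, "tz": 1.5, "rx": 0.6, "ry": 0.2, "rz": 0, "hand": 0}, {"tx": 0, "ty": 0, "tz": 2, "rx": 0, "ry": 0, "rz": 0, "hand": 0}, {"tx": 0, "ty": 0, "tz": 2, "rx": 0, "ry": 0, "rz": 0, "hand": 0}, {"tx": 0, "ty": 0, "tz": 0, "rx": 0, "ry": 0, "rz": 0, "hand": 0}]}}

```text
time: 3.88
eef_pos: [0.5236, 0.2825, 0.0625]
orientation: [0.642, 0.767, 0.004, 0.002]
wrist_force: [-0.8, -0.1, -0.2]
grip_width: 0.088
```

```bash
python3 st.py .520 .284 .037 10.4
```

```text
t 3.88 p [0.5236 0.2825 0.0625] ydir [0.984 0.176 0.009] zdir [ 0.008  0.005 -1.   ] F [-0.8 -0.1 -0.2] w 0.088 q [0.45 0.26 1.93 0.   0.94 0.27]
to go cm [ 0.21 -0.34  2.55]
rot deg [ 0.51 -0.18 -0.26]
```

{"name": "jog_arm", "arguments": {"increments": [{"tx": 0.2, "ty": -0.3, "tz": 1.2, "rx": 0.5, "ry": 0, "rz": -0.2, "hand": 0}, {"tx": 0.1, "ty": -0.15, "tz": 1.2, "rx": 0, "ry": 0, "rz": 0, "hand": 0}, {"tx": 0, "ty": 0, "tz": 0, "rx": 0, "ry": 0, "rz": 0, "hand": 0}]}}

```text
time: 4.13
eef_pos: [0.5209, 0.2846, 0.0408]
orientation: [0.641, 0.767, 0.003, -0.0]
wrist_force: [-0.2, -0.4, -0.8]
grip_width: 0.0885
```

```bash
python3 st.py .520 .284 .037 10.4
```

```text
t 4.13 p [0.5209 0.2846 0.0408] ydir [0.984 0.178 0.004] zdir [ 0.003  0.006 -1.   ] F [-0.2 -0.4 -0.8] w 0.0885 q [0.46 0.29 1.94 0.   0.9  0.27]
to go cm [-0.05 -0.1   0.38]
rot deg [ 0.25 -0.28 -0.16]
```

{"name": "jog_arm", "arguments": {"increments": [{"tx": 0, "ty": -0.1, "tz": 0.35, "rx": 0.2, "ry": -0.2, "rz": 0, "hand": 60}, {"tx": 0, "ty": 0, "tz": 0, "rx": 0, "ry": 0, "rz": 0, "hand": 160}, {"tx": 0, "ty": 0, "tz": 0, "rx": 0, "ry": 0, "rz": 0, "hand": 160}, {"tx": 0, "ty": 0, "tz": 0, "rx": 0, "ry": 0, "rz": 0, "hand": 160}, {"tx": 0, "ty": 0, "tz": 0, "rx": 0, "ry": 0, "rz": 0, "hand": 160}], "squeeze": 25}}

```text
time: 4.55
eef_pos: [0.5214, 0.2854, 0.0394]
orientation: [0.641, 0.768, 0.002, 0.001]
wrist_force: [0.5, 0.1, 0.3]
grip_width: 0.0571
```

```bash
python3 st.py .520 .284 .037 10.4
```

```text
t 4.55 p [0.5214 0.2854 0.0394] ydir [0.984 0.178 0.004] zdir [ 0.004  0.003 -1.   ] F [0.5 0.1 0.3] w 0.0571 q [0.46 0.29 1.94 0.   0.9  0.28]
to go cm [-0.11 -0.17  0.24]
rot deg [ 0.24 -0.12 -0.13]
```

{"name": "jog_arm", "arguments": {"increments": [{"tx": 0, "ty": 0, "tz": 0.1, "rx": 0, "ry": 0, "rz": 0, "hand": 160}, {"tx": 0, "ty": 0, "tz": 0, "rx": 0, "ry": 0, "rz": 0, "hand": 160}, {"tx": 0, "ty": 0, "tz": 0, "rx": 0, "ry": 0, "rz": 0, "hand": 160}, {"tx": 0, "ty": 0, "tz": 0, "rx": 0, "ry": 0, "rz": 0, "hand": 160}]}}

```text
time: 4.88
eef_pos: [0.5223, 0.286, 0.0396]
orientation: [0.641, 0.768, 0.003, 0.001]
wrist_force: [0.3, 0.9, -0.2]
grip_width: 0.0332
```

```bash
python3 st.py .520 .284 .037 10.4
```

```text
t 4.88 p [0.5223 0.286  0.0396] ydir [0.984 0.178 0.006] zdir [ 0.006  0.004 -1.   ] F [ 0.3  0.9 -0.2] w 0.0332 q [0.46 0.29 1.94 0.   0.9  0.28]
to go cm [-0.16 -0.27  0.26]
rot deg [ 0.37 -0.16 -0.12]
```

Opening went to 33 mm, which is not the 54 mm I expected. I'll look.

```bash
python3 -c "
from h import *
f,K,T=cam('wrist'); save(f,'w3')
f,K,T=cam('top'); save(f,'t3',(120,150,260,260),5)"
```

```text
(no output)
```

View pics/w3.png

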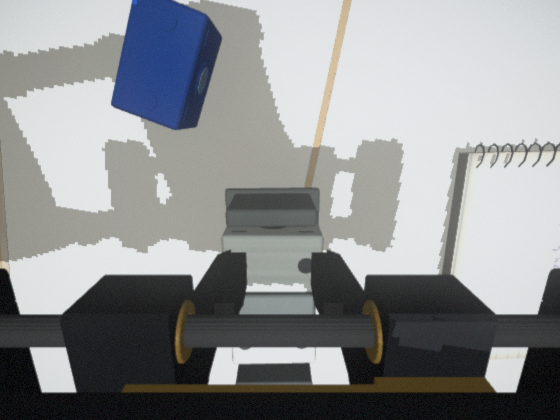

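View pics/t3.png

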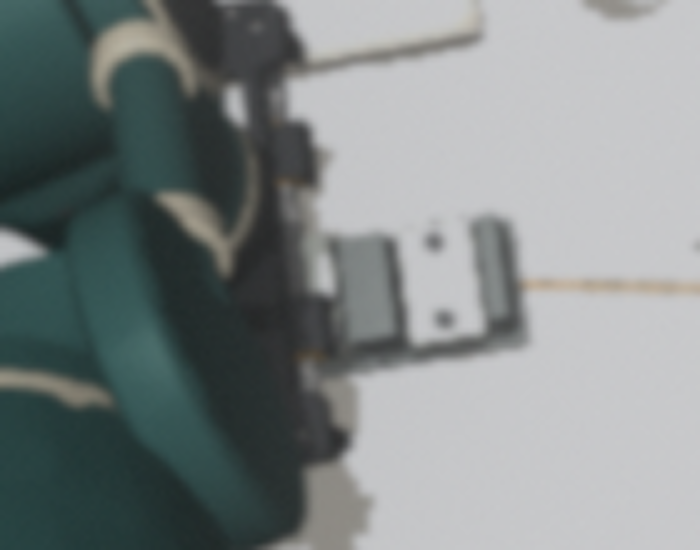

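```bash
python3 -c "
from h import *
f,K,T=cam('wrist')
s=state();M=R.from_quat(s['orientation']).as_matrix()
print('cam in tool',np.round(M.T@(T[:3,3]-s['eef_pos']),4),'camz in tool',np.round(M.T@T[:3,2],3))
w=s['grip_width']/2
for x in (-.009,.009):
  for z in (-.02,0,.006,.025): print(x,z,[np.round(proj(K,T,s['eef_pos']+M@[x,e*w,z])) for e in (1,-1)])
for p in [(-.027,-.017,.046),(.027,-.017,.046),(.027,.017,.046),(-.027,.017,.046)]:
  a=np.radians(10.4); print(np.round(proj(K,T,[.52+np.cos(a)*p[0]-np.sin(a)*p[1],.284+np.sin(a)*p[0]+np.cos(a)*p[1],.046])))
save(f,'w3c',(200,170,350,300),5)
"
```

```text
t 5.03 p [0.5223 0.286  0.0395] ydir [0.984 0.178 0.006] zdir [ 0.006  0.004 -1.   ] F [-0.3  0.3  0.6] w 0.0326 q [0.46 0.29 1.94 0.   0.9  0.28]
cam in tool [ 0.0758  0.0004 -0.1594] camz in tool [-0.292  0.     0.957]
-0.009 -0.02 [array([310., 291.]), array([245., 291.])]
-0.009 0 [array([306., 272.]), array([249., 272.])]
-0.009 0.006 [array([306., 267.]), array([249., 267.])]
-0.009 0.025 [array([303., 253.]), array([252., 253.])]
0.009 -0.02 [array([311., 259.]), array([244., 258.])]
0.009 0 [array([307., 243.]), array([248., 243.])]
0.009 0.006 [array([306., 238.]), array([249., 238.])]
0.009 0.025 [array([304., 227.]), array([251., 227.])]
[224. 293.]
[322. 293.]
[324. 236.]
[221. 236.]
```

View pics/w3c.png

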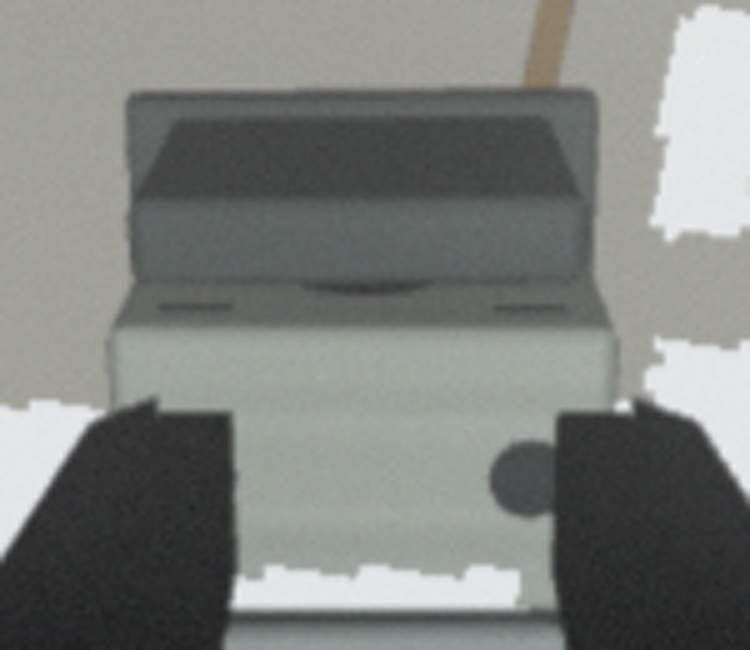

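```bash
python3 -c "
from h import *
f,K,T=cam('side'); save(f,'s3')
s=state()
for p in [s['eef_pos'],s['eef_pos']+[0,0,-.025],[.52,.284,.006]]: print(proj(K,T,p))
"
```

```text
t 5.08 p [0.5223 0.2859 0.0395] ydir [0.984 0.178 0.006] zdir [ 0.006  0.004 -1.   ] F [ 1.1  0.7 -0.5] w 0.033 q [0.46 0.29 1.94 0.   0.9  0.28]
[207.40900185 214.20115465]
[208.19698892 221.85176233]
[208.63577455 224.87141244]
```

View pics/s3.png

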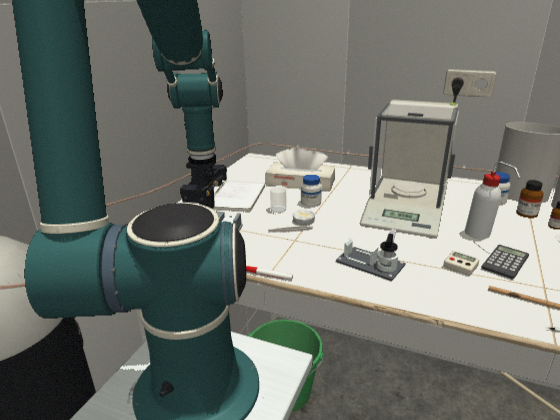

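The wrist image explains this. At 33 mm opening the tips lie over the cell's top face: they end at v≈252 with depth ≈0.160 m, where 227 was predicted. So the tips really end about 36 mm short of the stated place, just above the cell. I'll open, then descend in checked steps.

{"name": "jog_arm", "arguments": {"increments": [{"tx": 0, "ty": 0, "tz": -0.1, "rx": 0, "ry": 0, "rz": 0, "hand": 0}, {"tx": 0, "ty": 0, "tz": 0, "rx": 0, "ry": 0, "rz": 0, "hand": 0}, {"tx": -0.1, "ty": -0.2, "tz": 0, "rx": 0.3, "ry": 0, "rz": 0, "hand": 0}, {"tx": 0, "ty": 0, "tz": 0, "rx": 0, "ry": 0, "rz": 0, "hand": 0}, {"tx": 0, "ty": 0, "tz": 0, "rx": 0, "ry": 0, "rz": 0, "hand": 0}, {"tx": 0, "ty": 0, "tz": 0, "rx": 0, "ry": 0, "rz": 0, "hand": 0}, {"tx": 0, "ty": 0, "tz": 0.6, "rx": 0, "ry": 0, "rz": 0, "hand": 0}, {"tx": 0, "ty": 0, "tz": 0.6, "rx": 0, "ry": 0, "rz": 0, "hand": 0}]}}

```text
time: 5.75
eef_pos: [0.5213, 0.2849, 0.0292]
orientation: [0.641, 0.768, 0.002, -0.0]
wrist_force: [-0.0, 0.1, 0.9]
grip_width: 0.084
```

```bash
python3 st.py .520 .284 .0 10.4;  python3 -c "
from h import *
f,K,T=cam('wrist'); save(f,'w4')"
```

```text
t 5.75 p [0.5213 0.2849 0.0292] ydir [0.984 0.178 0.003] zdir [ 0.002  0.004 -1.   ] F [-0.   0.1  0.9] w 0.084 q [0.46 0.3  1.95 0.   0.89 0.28]
to go cm [-0.08 -0.15  2.92]
rot deg [ 0.17 -0.2  -0.13]
```

View pics/w4.png

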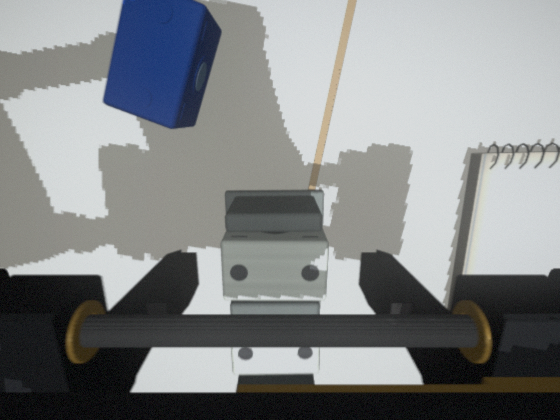

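{"name": "jog_arm", "arguments": {"increments": [{"tx": -0.1, "ty": -0.15, "tz": 0.7, "rx": 0, "ry": 0, "rz": 0, "hand": 0}, {"tx": 0, "ty": 0, "tz": 0.7, "rx": 0, "ry": 0, "rz": 0, "hand": 0}, {"tx": 0, "ty": 0, "tz": 0, "rx": 0, "ry": 0, "rz": 0, "hand": 0}]}}

```text
time: 6.05
eef_pos: [0.5183, 0.2828, 0.0112]
orientation: [0.641, 0.768, 0.0, -0.001]
wrist_force: [-0.6, 0.0, -0.5]
grip_width: 0.0878
```

```bash
python3 st.py .520 .284 .0 10.4;  python3 -c "
from h import *
f,K,T=cam('wrist'); save(f,'w5',(80,150,480,400),2)"
```

```text
t 6.05 p [0.5183 0.2828 0.0112] ydir [ 0.984  0.178 -0.001] zdir [-0.001  0.002 -1.   ] F [-0.6  0.  -0.5] w 0.0878 q [0.46 0.32 1.96 0.   0.86 0.27]
to go cm [0.08 0.19 1.12]
rot deg [-0.04 -0.14 -0.13]
```

View pics/w5.png

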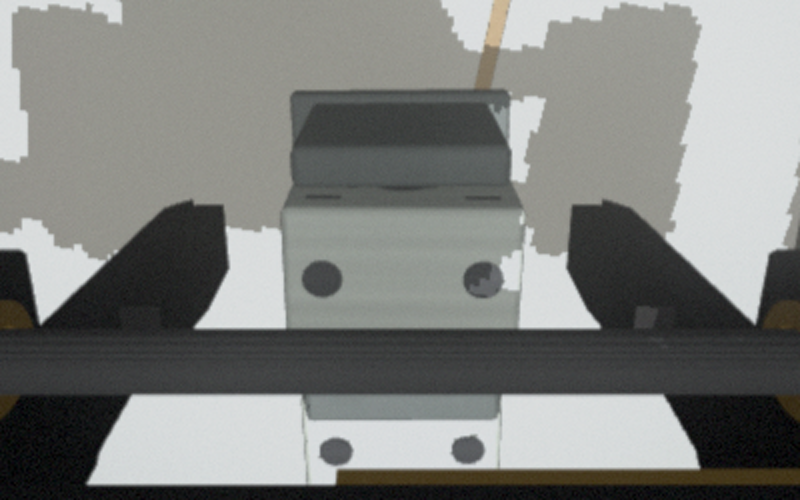

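{"name": "jog_arm", "arguments": {"increments": [{"tx": 0.1, "ty": 0.2, "tz": 0.5, "rx": 0, "ry": 0, "rz": 0, "hand": 0}, {"tx": 0, "ty": 0, "tz": 0.5, "rx": 0, "ry": 0, "rz": 0, "hand": 120}, {"tx": 0, "ty": 0, "tz": 0, "rx": 0, "ry": 0, "rz": 0, "hand": 120}, {"tx": 0, "ty": 0, "tz": 0, "rx": 0, "ry": 0, "rz": 0, "hand": 120}, {"tx": 0, "ty": 0, "tz": 0, "rx": 0, "ry": 0, "rz": 0, "hand": 120}, {"tx": 0, "ty": 0, "tz": 0, "rx": 0, "ry": 0, "rz": 0, "hand": 120}, {"tx": 0, "ty": 0, "tz": 0, "rx": 0, "ry": 0, "rz": 0, "hand": 120}]}}

```text
time: 6.68
eef_pos: [0.5203, 0.2844, 0.0002]
orientation: [0.641, 0.768, 0.0, -0.001]
wrist_force: [0.5, -0.1, -2.1]
grip_width: 0.0541
```

```bash
python3 st.py .520 .284 .0 10.4;  python3 -c "
from h import *
f,K,T=cam('wrist'); save(f,'w6',(80,150,480,400),2)"
```

```text
t 6.68 p [5.203e-01 2.844e-01 2.000e-04] ydir [ 0.984  0.178 -0.001] zdir [-0.002  0.002 -1.   ] F [ 0.5 -0.1 -2.1] w 0.0541 q [0.46 0.34 1.96 0.   0.84 0.28]
to go cm [-0.04 -0.04  0.02]
rot deg [-0.06 -0.13 -0.12]
```

View pics/w6.png

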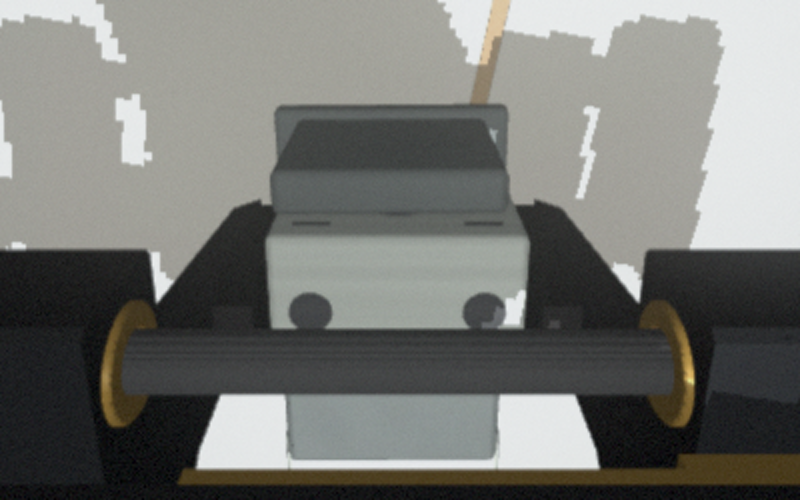

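Gripped at 54.1 mm by the ends. Lifting.

{"name": "jog_arm", "arguments": {"increments": [{"tx": 0, "ty": 0, "tz": -0.6, "rx": 0, "ry": 0, "rz": 0, "hand": 120}, {"tx": 0, "ty": 0, "tz": -1.5, "rx": 0, "ry": 0, "rz": 0, "hand": 120}, {"tx": 0, "ty": 0, "tz": -2.5, "rx": 0, "ry": 0, "rz": 0, "hand": 120}, {"tx": 0, "ty": 0, "tz": -2.5, "rx": 0, "ry": 0, "rz": 0, "hand": 120}, {"tx": 0, "ty": 0, "tz": -2.5, "rx": 0, "ry": 0, "rz": 0, "hand": 120}, {"tx": 0, "ty": 0, "tz": 0, "rx": 0, "ry": 0, "rz": 0, "hand": 120}]}}

```text
time: 7.23
eef_pos: [0.5172, 0.2826, 0.0977]
orientation: [0.641, 0.768, -0.003, -0.003]
wrist_force: [0.8, 1.1, -0.5]
grip_width: 0.0538
```

```bash
python3 st.py .48 .06 .1 76.8;  python3 -c "
from h import *
f,K,T=cam('wrist'); save(f,'w7')
f,K,T=cam('top'); save(f,'t7'); print(proj(K,T,[.48,.06,0]),proj(K,T,[.45,.06,0]))"
```

```text
t 7.23 p [0.5172 0.2826 0.0977] ydir [ 0.984  0.178 -0.009] zdir [-0.009 -0.002 -1.   ] F [ 0.8  1.1 -0.5] w 0.0538 q [0.46 0.22 1.91 0.   1.02 0.28]
to go cm [-21.24  -7.63  -0.16]
rot deg [ -0.46  -0.3  -66.53]
[279.54990568 232.20182145] [279.22947346 245.25537094]
```

View pics/w7.png

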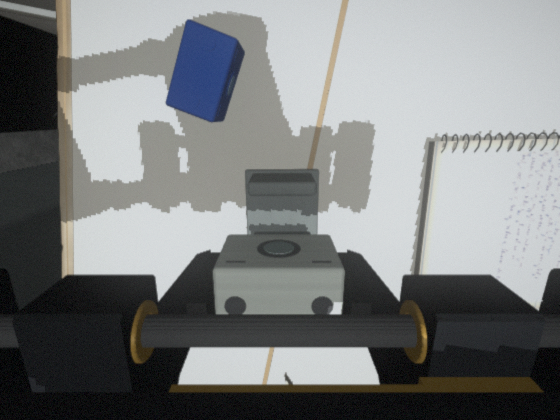

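View pics/t7.png

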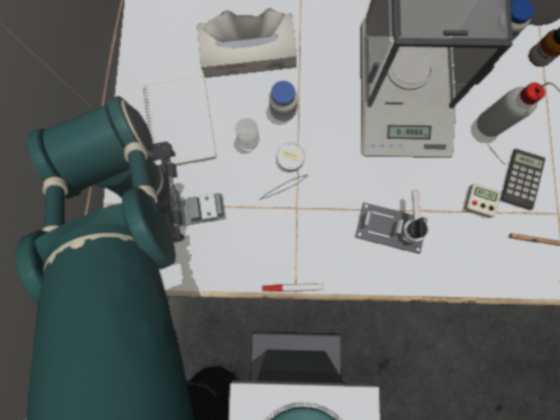

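{"name": "jog_arm", "arguments": {"increments": [{"tx": -2, "ty": -0.7, "tz": 0, "rx": -0.4, "ry": -0.3, "rz": 0, "hand": 120}, {"tx": -3, "ty": -1.1, "tz": 0, "rx": 0, "ry": 0, "rz": 0, "hand": 120}, {"tx": -3, "ty": -1.1, "tz": 0, "rx": 0, "ry": 0, "rz": 0, "hand": 120}, {"tx": -3, "ty": -1.1, "tz": 0, "rx": 0, "ry": 0, "rz": 0, "hand": 120}, {"tx": -3, "ty": -1.1, "tz": 0, "rx": 0, "ry": 0, "rz": 0, "hand": 120}, {"tx": -3, "ty": -1.1, "tz": 0, "rx": 0, "ry": 0, "rz": 0, "hand": 120}, {"tx": -2.5, "ty": -0.9, "tz": 0, "rx": 0, "ry": 0, "rz": 0, "hand": 120}, {"tx": -1.5, "ty": -0.5, "tz": 0, "rx": 0, "ry": 0, "rz": 0, "hand": 120}, {"tx": 0, "ty": 0, "tz": 0, "rx": 0, "ry": 0, "rz": -6, "hand": 120}, {"tx": 0, "ty": 0, "tz": 0, "rx": 0, "ry": 0, "rz": -7, "hand": 120}, {"tx": 0, "ty": 0, "tz": 0, "rx": 0, "ry": 0, "rz": -7, "hand": 120}, {"tx": 0, "ty": 0, "tz": 0, "rx": 0, "ry": 0, "rz": -7, "hand": 120}, {"tx": 0, "ty": 0, "tz": 0, "rx": 0, "ry": 0, "rz": -7, "hand": 120}, {"tx": 0, "ty": 0, "tz": 0, "rx": 0, "ry": 0, "rz": -7, "hand": 120}, {"tx": 0, "ty": 0, "tz": 0, "rx": 0, "ry": 0, "rz": -7, "hand": 120}, {"tx": 0, "ty": 0, "tz": 0, "rx": 0, "ry": 0, "rz": -7, "hand": 120}, {"tx": 0, "ty": 0, "tz": 0, "rx": 0, "ry": 0, "rz": -7, "hand": 120}, {"tx": 0, "ty": 0, "tz": 0, "rx": 0, "ry": 0, "rz": -4, "hand": 120}, {"tx": 0, "ty": 0, "tz": 0, "rx": 0, "ry": 0, "rz": 0, "hand": 120}]}}

```text
time: 8.92
eef_pos: [0.4414, 0.0472, 0.0551]
orientation: [0.099, 0.994, -0.011, -0.035]
wrist_force: [0.4, 0.3, -1.9]
grip_width: 0.0537
```

```bash
python3 st.py .48 .06 -.006 76.8
```

```text
t 8.92 p [0.4414 0.0472 0.0551] ydir [ 0.197  0.98  -0.029] zdir [-0.071 -0.015 -0.997] F [ 0.4  0.3 -1.9] w 0.0537 q [ 0.06  0.06  2.19 -0.01  0.97 -1.3 ]
to go cm [-3.93  2.19  5.8 ]
rot deg [-1.74 -3.81  1.78]
```

{"name": "jog_arm", "arguments": {"increments": [{"tx": -1.3, "ty": 0.5, "tz": 0, "rx": -0.9, "ry": -2, "rz": 1, "hand": 120}, {"tx": -1.3, "ty": 0.5, "tz": 0, "rx": -0.6, "ry": -1.3, "rz": 0.5, "hand": 120}, {"tx": -1, "ty": 0.5, "tz": 0, "rx": -0.2, "ry": -0.5, "rz": 0.3, "hand": 120}, {"tx": 0, "ty": 0, "tz": 0, "rx": 0, "ry": 0, "rz": 0, "hand": 120}]}}

```text
time: 9.25
eef_pos: [0.4765, 0.0542, 0.0477]
orientation: [0.119, 0.993, -0.001, -0.004]
wrist_force: [-0.5, -0.2, -2.2]
grip_width: 0.054
```

```bash
python3 st.py .475 .06 -.006 76.8
```

```text
t 9.25 p [0.4765 0.0542 0.0477] ydir [ 0.237  0.972 -0.002] zdir [-0.007 -0.001 -1.   ] F [-0.5 -0.2 -2.2] w 0.054 q [ 0.06  0.09  2.17 -0.    0.89 -1.27]
to go cm [0.25 0.54 5.37]
rot deg [-0.13 -0.39 -0.5 ]
```

{"name": "jog_arm", "arguments": {"increments": [{"tx": 0, "ty": 0, "tz": 1.4, "rx": -0.1, "ry": -0.4, "rz": -0.5, "hand": 120}, {"tx": 0, "ty": 0, "tz": 1.4, "rx": 0, "ry": 0, "rz": 0, "hand": 120}, {"tx": 0, "ty": 0, "tz": 1.2, "rx": 0, "ry": 0, "rz": 0, "hand": 120}, {"tx": 0, "ty": 0, "tz": 0, "rx": 0, "ry": 0, "rz": 0, "hand": 120}]}}

```text
time: 9.58
eef_pos: [0.4781, 0.0545, 0.0065]
orientation: [0.116, 0.993, -0.0, -0.0]
wrist_force: [-0.8, -0.1, -2.4]
grip_width: 0.0538
```

```bash
python3 st.py .475 .06 -.006 76.8
```

```text
t 9.58 p [0.4781 0.0545 0.0065] ydir [ 0.23   0.973 -0.001] zdir [-0.    -0.001 -1.   ] F [-0.8 -0.1 -2.4] w 0.0538 q [ 0.06  0.15  2.2  -0.    0.79 -1.28]
to go cm [0.42 0.46 1.25]
rot deg [-0.05  0.   -0.1 ]
```

{"name": "jog_arm", "arguments": {"increments": [{"tx": 0, "ty": 0, "tz": 0.6, "rx": 0, "ry": 0, "rz": 0, "hand": 120}, {"tx": 0, "ty": 0, "tz": 0.4, "rx": 0, "ry": 0, "rz": 0, "hand": 120}, {"tx": 0, "ty": 0, "tz": 0, "rx": 0, "ry": 0, "rz": 0, "hand": 120}]}}

```text
time: 9.83
eef_pos: [0.4781, 0.0546, -0.0042]
orientation: [0.116, 0.993, -0.001, -0.001]
wrist_force: [-0.1, -0.6, -1.7]
grip_width: 0.0538
```

```bash
python3 st.py .475 .06 -.006 76.8
```

```text
t 9.83 p [ 0.4781  0.0546 -0.0042] ydir [ 0.231  0.973 -0.001] zdir [-0.002 -0.001 -1.   ] F [-0.1 -0.6 -1.7] w 0.0538 q [ 0.06  0.17  2.2  -0.    0.77 -1.27]
to go cm [0.43 0.45 0.18]
rot deg [-0.08 -0.09 -0.14]
```

{"name": "jog_arm", "arguments": {"increments": [{"tx": 0, "ty": 0, "tz": 0.15, "rx": 0, "ry": 0, "rz": 0, "hand": 120}, {"tx": 0, "ty": 0, "tz": 0.1, "rx": 0, "ry": 0, "rz": 0, "hand": 120}]}}

```text
time: 10.0
eef_pos: [0.4786, 0.0547, -0.0059]
orientation: [0.116, 0.993, -0.001, -0.001]
wrist_force: [-3.8, -0.4, 6.9]
grip_width: 0.0536
```

```bash
python3 st.py .475 .06 -.006 76.8
```

```text
t 10.0 p [ 0.4786  0.0547 -0.0059] ydir [ 0.231  0.973 -0.001] zdir [-0.002 -0.001 -1.   ] F [-3.8 -0.4  6.9] w 0.0536 q [ 0.06  0.18  2.2  -0.    0.77 -1.27]
to go cm [0.48 0.43 0.01]
rot deg [-0.08 -0.07 -0.15]
```

{"name": "jog_arm", "arguments": {"increments": [{"tx": 0, "ty": 0, "tz": 0, "rx": 0, "ry": 0, "rz": 0, "hand": 0}, {"tx": 0, "ty": 0, "tz": -0.05, "rx": 0, "ry": 0, "rz": 0, "hand": 0}, {"tx": 0, "ty": 0, "tz": -0.05, "rx": 0, "ry": 0, "rz": 0, "hand": 0}, {"tx": 0, "ty": 0, "tz": 0, "rx": 0, "ry": 0, "rz": 0, "hand": 0}, {"tx": 0, "ty": 0, "tz": 0, "rx": 0, "ry": 0, "rz": 0, "hand": 0}, {"tx": 0, "ty": 0, "tz": -1.5, "rx": 0, "ry": 0, "rz": 0, "hand": 0}, {"tx": 0, "ty": 0, "tz": -2.5, "rx": 0, "ry": 0, "rz": 0, "hand": 0}, {"tx": 0, "ty": 0, "tz": -2.5, "rx": 0, "ry": 0, "rz": 0, "hand": 0}, {"tx": 0, "ty": 0, "tz": -2.5, "rx": 0, "ry": 0, "rz": 0, "hand": 0}, {"tx": 0, "ty": 0, "tz": -2.0, "rx": 0, "ry": 0, "rz": 0, "hand": 0}, {"tx": 0, "ty": 0, "tz": 0, "rx": 0, "ry": 0, "rz": 0, "hand": 0}]}}

```text
time: 10.92
eef_pos: [0.4795, 0.0548, 0.1111]
orientation: [0.116, 0.993, -0.0, 0.0]
wrist_force: [0.8, -0.8, 0.0]
grip_width: 0.0883
```

```bash
python3 st.py .4786 .0547 .11 -13.2; python3 -c "
from h import *
f,K,T=cam('wrist'); save(f,'w8');np.savez('w8.npz',f=f,K=K,T=T)"
```

```text
t 10.92 p [0.4795 0.0548 0.1111] ydir [ 0.231  0.973 -0.001] zdir [ 0.001 -0.001 -1.   ] F [ 0.8 -0.8  0. ] w 0.0883 q [ 0.06  0.    2.12 -0.    1.02 -1.27]
to go cm [ 0.09 -0.03  0.11]
rot deg [0.000e+00 7.000e-02 8.984e+01]
```

View pics/w8.png

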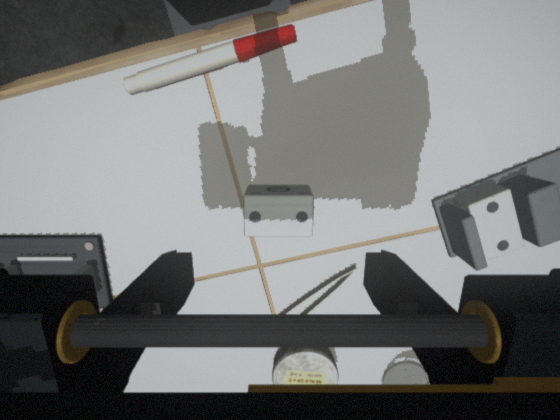

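{"name": "jog_arm", "arguments": {"increments": [{"tx": 0, "ty": 0, "tz": -0.2, "rx": 0, "ry": 0, "rz": 7, "hand": 0}, {"tx": 0, "ty": 0, "tz": -0.2, "rx": 0, "ry": 0, "rz": 7, "hand": 0}, {"tx": 0, "ty": 0, "tz": -0.2, "rx": 0, "ry": 0, "rz": 7, "hand": 0}, {"tx": 0, "ty": 0, "tz": -0.2, "rx": 0, "ry": 0, "rz": 7, "hand": 0}, {"tx": 0, "ty": 0, "tz": -0.2, "rx": 0, "ry": 0, "rz": 7, "hand": 0}, {"tx": 0, "ty": 0, "tz": -0.2, "rx": 0, "ry": 0, "rz": 7, "hand": 0}]}}

```text
time: 11.47
eef_pos: [0.4734, 0.0544, 0.1131]
orientation: [0.473, 0.881, -0.003, -0.005]
wrist_force: [0.9, -0.3, -0.4]
grip_width: 0.0881
```

```bash
python3 st.py .4786 .0547 .11 -13.2
```

```text
t 11.47 p [0.4734 0.0544 0.1131] ydir [ 0.833  0.553 -0.01 ] zdir [-0.011 -0.002 -1.   ] F [ 0.9 -0.3 -0.4] w 0.0881 q [ 0.06 -0.    2.13 -0.    1.03 -0.52]
to go cm [-0.26  0.45  0.3 ]
rot deg [-6.70e-01 -2.00e-02  4.68e+01]
```

{"name": "jog_arm", "arguments": {"increments": [{"tx": 0, "ty": 0, "tz": -0.1, "rx": -0.6, "ry": 0, "rz": 7, "hand": 0}, {"tx": 0, "ty": 0, "tz": -0.1, "rx": 0, "ry": 0, "rz": 7, "hand": 0}, {"tx": 0, "ty": 0, "tz": -0.1, "rx": 0, "ry": 0, "rz": 7, "hand": 0}, {"tx": 0, "ty": 0, "tz": -0.1, "rx": 0, "ry": 0, "rz": 7, "hand": 0}, {"tx": 0, "ty": 0, "tz": -0.1, "rx": 0, "ry": 0, "rz": 7, "hand": 0}, {"tx": 0, "ty": 0, "tz": -0.1, "rx": 0, "ry": 0, "rz": 7, "hand": 0}, {"tx": 0, "ty": 0.4, "tz": 0, "rx": 0, "ry": 0, "rz": 4, "hand": 0}, {"tx": 0, "ty": 0, "tz": 0, "rx": 0, "ry": 0, "rz": 0, "hand": 0}]}}

```text
time: 12.13
eef_pos: [0.4676, 0.0531, 0.1036]
orientation: [0.787, 0.617, -0.009, -0.008]
wrist_force: [-0.2, -0.4, -0.8]
grip_width: 0.0882
```

```bash
python3 st.py .4786 .0547 .11 -13.2; python3 -c "
from h import *
f,K,T=cam('wrist'); save(f,'w9');np.savez('w9.npz',f=f,K=K,T=T)"
```

```text
t 12.13 p [0.4676 0.0531 0.1036] ydir [ 0.971 -0.239 -0.023] zdir [-0.024  0.002 -1.   ] F [-0.2 -0.4 -0.8] w 0.0882 q [0.06 0.   2.14 0.   1.02 0.3 ]
to go cm [ 0.42  1.01 -0.67]
rot deg [-1.35  0.19 -0.6 ]
```

View pics/w9.png

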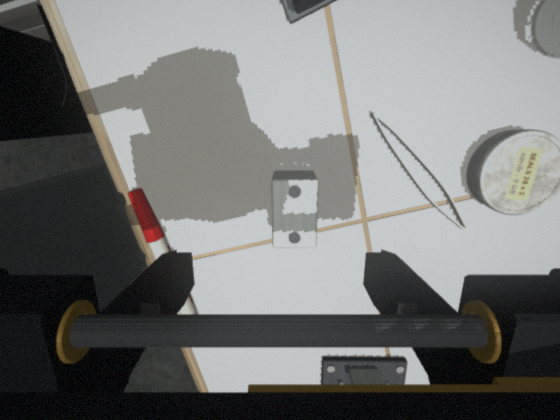

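```bash
python3 -c "
from h import *
d=np.load('w9.npz');K,T=d['K'],d['T']
h=[onz(K,T,p,.040)[:2] for p in [(294,191.5),(294,238)]];c=np.mean(h,0);print(c, np.degrees(np.arctan2(*(h[1]-h[0])[::-1])),np.linalg.norm(h[1]-h[0]))
q=[onz(K,T,p,.040)[:2] for p in [(273,180),(315,180),(317,248),(273,248)]];print(np.mean(q,0))
"
```

```text
[0.47866917 0.05467382] -102.89555398941863 0.03634088743854659
[0.47904143 0.05470308]
```

{"name": "jog_arm", "arguments": {"increments": [{"tx": 0.2, "ty": 0.5, "tz": 0.5, "rx": -0.8, "ry": 0.2, "rz": -0.4, "hand": 0}, {"tx": 0.2, "ty": 0.5, "tz": 1.5, "rx": -0.5, "ry": 0, "rz": -0.2, "hand": 0}, {"tx": 0, "ty": 0, "tz": 1.5, "rx": 0, "ry": 0, "rz": 0, "hand": 0}, {"tx": 0, "ty": 0, "tz": 0, "rx": 0, "ry": 0, "rz": 0, "hand": 0}]}}

```text
time: 12.52
eef_pos: [0.4752, 0.0546, 0.0639]
orientation: [0.78, 0.626, -0.002, -0.002]
wrist_force: [-0.9, -0.1, 0.2]
grip_width: 0.0878
```

```bash
python3 st.py .4787 .0547 .0005 -13.1
```

```text
t 12.52 p [0.4752 0.0546 0.0639] ydir [ 0.976 -0.215 -0.005] zdir [-0.005  0.    -1.   ] F [-0.9 -0.1  0.2] w 0.0878 q [0.06 0.06 2.16 0.   0.92 0.28]
to go cm [0.09 0.37 6.33]
rot deg [-0.28  0.05  0.66]
```

{"name": "jog_arm", "arguments": {"increments": [{"tx": 0.1, "ty": 0.4, "tz": 1.5, "rx": -0.3, "ry": 0, "rz": 0.7, "hand": 0}, {"tx": 0, "ty": 0, "tz": 2, "rx": 0, "ry": 0, "rz": 0, "hand": 0}, {"tx": 0, "ty": 0, "tz": 1.5, "rx": 0, "ry": 0, "rz": 0, "hand": 0}, {"tx": 0, "ty": 0, "tz": 0.3, "rx": 0, "ry": 0, "rz": 0, "hand": 0}, {"tx": 0, "ty": 0, "tz": 0, "rx": 0, "ry": 0, "rz": 0, "hand": 0}]}}

```text
time: 12.93
eef_pos: [0.4776, 0.0547, 0.0083]
orientation: [0.781, 0.625, -0.002, -0.001]
wrist_force: [-0.3, 0.2, 1.4]
grip_width: 0.0882
```

```bash
python3 st.py .4787 .0547 .0005 -13.1
```

```text
t 12.93 p [0.4776 0.0547 0.0083] ydir [ 0.976 -0.22  -0.003] zdir [-0.003 -0.001 -1.   ] F [-0.3  0.2  1.4] w 0.0882 q [ 0.06  0.15  2.19 -0.    0.8   0.29]
to go cm [0.02 0.11 0.78]
rot deg [-0.17  0.11  0.41]
```

{"name": "jog_arm", "arguments": {"increments": [{"tx": 0, "ty": 0.1, "tz": 0.7, "rx": -0.1, "ry": 0, "rz": 0.4, "hand": 170}, {"tx": 0, "ty": 0, "tz": 0.05, "rx": 0, "ry": 0, "rz": 0, "hand": 170}, {"tx": 0, "ty": 0, "tz": 0, "rx": 0, "ry": 0, "rz": 0, "hand": 170}, {"tx": 0, "ty": 0, "tz": 0, "rx": 0, "ry": 0, "rz": 0, "hand": 170}, {"tx": 0, "ty": 0, "tz": 0, "rx": 0, "ry": 0, "rz": 0, "hand": 170}, {"tx": 0, "ty": 0, "tz": 0, "rx": 0, "ry": 0, "rz": 0, "hand": 180}, {"tx": 0, "ty": 0, "tz": 0, "rx": 0, "ry": 0, "rz": 0, "hand": 180}, {"tx": 0, "ty": 0, "tz": 0, "rx": 0, "ry": 0, "rz": 0, "hand": 180}, {"tx": 0, "ty": 0, "tz": 0, "rx": 0, "ry": 0, "rz": 0, "hand": 180}, {"tx": 0, "ty": 0, "tz": 0, "rx": 0, "ry": 0, "rz": 0, "hand": 180}, {"tx": 0, "ty": 0, "tz": 0, "rx": 0, "ry": 0, "rz": 0, "hand": 180}], "squeeze": 30}}

```text
time: 13.85
eef_pos: [0.4815, 0.0547, 0.0044]
orientation: [0.783, 0.622, 0.001, 0.002]
wrist_force: [-0.5, 0.1, 0.3]
grip_width: 0.0335
```

```bash
python3 st.py .4787 .0547 .0005 -13.1
```

```text
t 13.85 p [0.4815 0.0547 0.0044] ydir [ 0.974 -0.225  0.005] zdir [ 0.004 -0.001 -1.   ] F [-0.5  0.1  0.3] w 0.0335 q [ 0.06  0.16  2.19 -0.    0.79  0.29]
to go cm [-0.06 -0.27  0.38]
rot deg [0.26 0.01 0.09]
```

Gripped by the long sides (33.5 mm). I'll lift and refine the station's pose.

{"name": "jog_arm", "arguments": {"increments": [{"tx": 0, "ty": 0, "tz": -1.5, "rx": 0, "ry": 0, "rz": 0, "hand": 180}, {"tx": 0, "ty": 0, "tz": -3, "rx": 0, "ry": 0, "rz": 0, "hand": 180}, {"tx": 0, "ty": 0, "tz": -3.5, "rx": 0, "ry": 0, "rz": 0, "hand": 180}, {"tx": 0, "ty": 0, "tz": -3.5, "rx": 0, "ry": 0, "rz": 0, "hand": 180}, {"tx": 0, "ty": 0, "tz": -3.5, "rx": 0, "ry": 0, "rz": 0, "hand": 180}, {"tx": 0, "ty": 0, "tz": -3, "rx": 0, "ry": 0, "rz": 0, "hand": 180}]}}

```text
time: 14.35
eef_pos: [0.4707, 0.0542, 0.1793]
orientation: [0.783, 0.622, -0.01, -0.006]
wrist_force: [0.7, 0.8, -1.6]
grip_width: 0.034
```

```bash
python3 - <<'E'
from h import *
f,K,T=cam('top'); np.savez('t9.npz',f=f,K=K,T=T)
g=cv2.cvtColor(f,cv2.COLOR_RGB2GRAY)
m=((g<120)).astype(np.uint8); m[:190]=0;m[265:]=0;m[:,:340]=0;m[:,445:]=0
cs,_=cv2.findContours(m,cv2.RETR_EXTERNAL,cv2.CHAIN_APPROX_NONE)
c=max(cs,key=cv2.contourArea);print(cv2.contourArea(c),cv2.minAreaRect(c))
save(f,'t9',(345,175,445,265),6)
E
python3 st.py .485 -.25 .17 -13.1
```

```text
2018.5 ((392.0745544433594, 226.92674255371094), (68.65606689453125, 37.75187301635742), 14.534454345703125)
t 14.4 p [0.4749 0.0545 0.186 ] ydir [ 0.974 -0.225 -0.011] zdir [-0.012 -0.002 -1.   ] F [1.5 0.8 3. ] w 0.0341 q [ 0.06 -0.08  2.05 -0.    1.18  0.29]
to go cm [-29.43   7.86   1.65]
rot deg [-0.64  0.28  0.08]
```

View pics/t9.png

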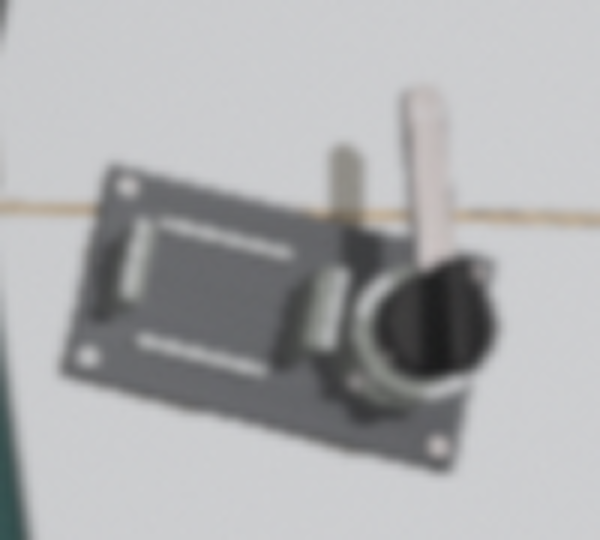

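Run:
```python
from h import *
d=np.load('t9.npz');K,T=d['K'],d['T']
P=lambda u,v:(345+u/6-.42,175+v/6-.42)
print('lips',onz(K,T,P(215,296.5),.013)); a=onz(K,T,P(151.5,280),.013);b=onz(K,T,P(278.5,313),.013);v=a-b;print('ydir ang',np.degrees(np.arctan2(v[1],v[0]))-90)
print('stops',onz(K,T,P(231,284),.046))
print('plate',np.mean([onz(K,T,P(*p),.008) for p in [(110,165),(62,373),(450,470),(495,262)]],0))
print('wing',onz(K,T,P(440,305),.09))
```

```text
lips [ 0.50201383 -0.16828256  0.013     ]
ydir ang -13.669877328347326
stops [ 0.5015785 -0.1665659  0.046    ]
plate [ 0.49565945 -0.19330668  0.008     ]
wing [ 0.48866893 -0.22786901  0.09      ]
```

{"name": "jog_arm", "arguments": {"increments": [{"tx": -2, "ty": 0.5, "tz": 0, "rx": -0.6, "ry": 0.2, "rz": 0, "hand": 180}, {"tx": -3.5, "ty": 0.9, "tz": 0, "rx": 0, "ry": 0, "rz": 0, "hand": 180}, {"tx": -3.5, "ty": 0.9, "tz": 0, "rx": 0, "ry": 0, "rz": 0, "hand": 180}, {"tx": -3.5, "ty": 0.9, "tz": 0, "rx": 0, "ry": 0, "rz": 0, "hand": 180}, {"tx": -3.5, "ty": 0.9, "tz": -0.1, "rx": 0, "ry": 0, "rz": 0, "hand": 180}, {"tx": -3.5, "ty": 0.9, "tz": -0.1, "rx": 0, "ry": 0, "rz": 0, "hand": 180}, {"tx": -3.5, "ty": 0.9, "tz": -0.1, "rx": 0, "ry": 0, "rz": 0, "hand": 180}, {"tx": -2.5, "ty": 0.7, "tz": 0, "rx": 0, "ry": 0, "rz": 0, "hand": 180}, {"tx": 0, "ty": 0, "tz": 0, "rx": 0, "ry": 0, "rz": 0, "hand": 180}]}}

```text
time: 15.15
eef_pos: [0.485, -0.2179, 0.1921]
orientation: [0.78, 0.626, 0.004, 0.004]
wrist_force: [-0.4, -0.4, -1.8]
grip_width: 0.0334
```

```bash
python3 st.py .5 -.14 .15 -13.2; python3 -c "
from h import *
f,K,T=cam('wrist'); save(f,'w10');np.savez('w10.npz',f=f,K=K,T=T)"
```

```text
t 15.15 p [ 0.485  -0.2179  0.1921] ydir [ 0.976 -0.217  0.011] zdir [ 0.011 -0.001 -1.   ] F [-0.4 -0.4 -1.8] w 0.0334 q [-0.47  0.01  1.95  0.    1.17 -0.25]
to go cm [ 7.93 -0.27  4.22]
rot deg [ 0.63 -0.1   0.64]
```

View pics/w10.png

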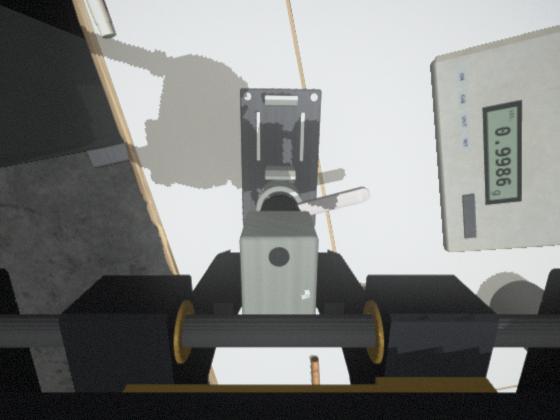

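The wrist view shows the nest's end stops at (281,98) and (279,173), the lips at u≈259 and 303, and the knob at (278,200) with its bar running right to (362,195). The cell is held at the bottom centre.

```bash
python3 -c "
from h import *
d=np.load('w10.npz');save(d['f'],'w10c',(230,80,380,225),5)"
```

```text
(no output)
```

View pics/w10c.png

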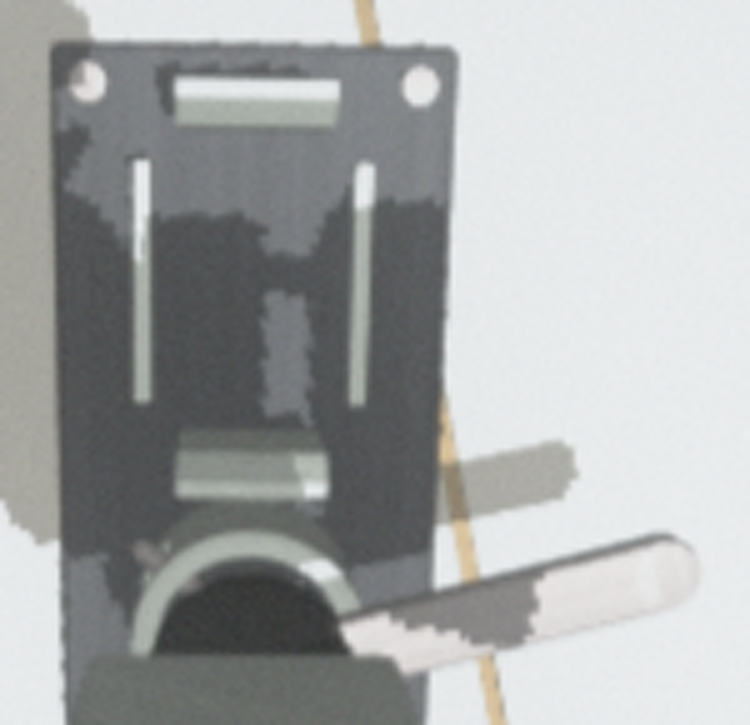

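Run:
```python
from h import *
d=np.load('w10.npz');K,T=d['K'],d['T']
P=lambda u,v:(230+u/5-.4,80+v/5-.4)
q=np.array([onz(K,T,P(*p),.013)[:2] for p in [(141,160),(364,163),(358,405),(143,403)]])
print('lips',q.mean(0)); 
for a,b in [(3,0),(2,1)]: v=q[b]-q[a]; print(np.degrees(np.arctan2(v[1],v[0]))-90,np.linalg.norm(v))
for a,b in [(0,1),(3,2)]: v=q[b]-q[a]; print(np.degrees(np.arctan2(v[1],v[0])),np.linalg.norm(v))
s=[onz(K,T,P(*p),.008)[:2] for p in [(87,80),(420,87)]];v=s[1]-s[0];print('screws',np.degrees(np.arctan2(v[1],v[0])))
```

```text
lips [ 0.5003349  -0.16577012]
-13.074099798028044 0.04969667416629545
-12.697741952344174 0.04960515103330472
-13.209118134239965 0.04582407848739634
-13.093208871712005 0.046149792017434105
screws -13.58024708037308
```

{"name": "jog_arm", "arguments": {"increments": [{"tx": 1.5, "ty": 0, "tz": 0.3, "rx": 0.6, "ry": -0.1, "rz": 0.5, "hand": 180}, {"tx": 2, "ty": 0, "tz": 0.8, "rx": 0, "ry": 0, "rz": 0, "hand": 180}, {"tx": 1.5, "ty": 0, "tz": 1.5, "rx": 0, "ry": 0, "rz": 0, "hand": 180}, {"tx": 0.5, "ty": 0, "tz": 2, "rx": 0, "ry": 0, "rz": 0, "hand": 180}, {"tx": 0, "ty": 0, "tz": 2, "rx": 0, "ry": 0, "rz": 0, "hand": 180}, {"tx": 0, "ty": 0, "tz": 0, "rx": 0, "ry": 0, "rz": 0, "hand": 180}]}}

```text
time: 15.7
eef_pos: [0.4958, -0.1554, 0.122]
orientation: [0.784, 0.621, 0.001, -0.003]
wrist_force: [-1.5, 1.1, -3.2]
grip_width: 0.0341
```

```bash
python3 st.py .5007 -.1663 .0124 -13.1
```

```text
t 15.7 p [ 0.4958 -0.1554  0.122 ] ydir [ 0.973 -0.229 -0.004] zdir [-0.002  0.006 -1.   ] F [-1.5  1.1 -3.2] w 0.0341 q [-0.35  0.06  2.04  0.01  1.05 -0.13]
to go cm [-1.01  0.76 10.95]
rot deg [-0.21 -0.29 -0.12]
```

{"name": "jog_arm", "arguments": {"increments": [{"tx": -0.6, "ty": 0.5, "tz": 1.5, "rx": -0.2, "ry": -0.3, "rz": 0, "hand": 180}, {"tx": -0.4, "ty": 0.3, "tz": 1.5, "rx": 0, "ry": 0, "rz": 0, "hand": 180}, {"tx": 0, "ty": 0, "tz": 1.2, "rx": 0, "ry": 0, "rz": 0, "hand": 180}, {"tx": 0, "ty": 0, "tz": 0, "rx": 0, "ry": 0, "rz": 0, "hand": 180}]}}

```text
time: 16.03
eef_pos: [0.5008, -0.1624, 0.0791]
orientation: [0.782, 0.623, -0.0, -0.001]
wrist_force: [-1.0, 0.9, -2.9]
grip_width: 0.0336
```

```bash
python3 st.py .5007 -.1663 .0124 -13.1;python3 -c "
from h import *
f,K,T=cam('wrist'); save(f,'w11');np.savez('w11.npz',f=f,K=K,T=T)"
```

```text
t 16.03 p [ 0.5008 -0.1624  0.0791] ydir [ 0.974 -0.225 -0.002] zdir [-0.002  0.002 -1.   ] F [-1.   0.9 -2.9] w 0.0336 q [-0.36  0.13  2.06  0.    0.96 -0.14]
to go cm [-0.39  0.09  6.67]
rot deg [-0.13 -0.08  0.12]
```

View pics/w11.png

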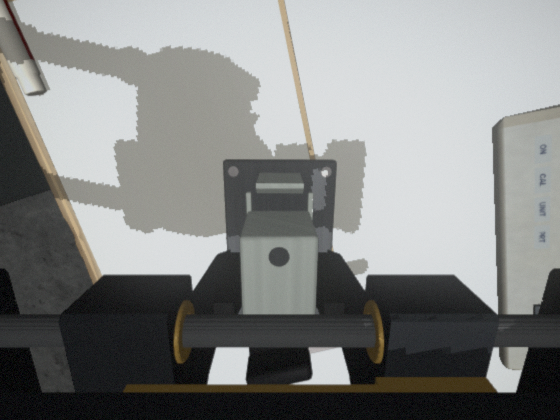

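{"name": "jog_arm", "arguments": {"increments": [{"tx": -0.4, "ty": 0.1, "tz": 0.8, "rx": -0.1, "ry": 0, "rz": 0.1, "hand": 180}, {"tx": 0, "ty": 0, "tz": 1, "rx": 0, "ry": 0, "rz": 0, "hand": 180}, {"tx": 0, "ty": 0, "tz": 0.3, "rx": 0, "ry": 0, "rz": 0, "hand": 180}, {"tx": 0, "ty": 0, "tz": 0, "rx": 0, "ry": 0, "rz": 0, "hand": 180}]}}

```text
time: 16.42
eef_pos: [0.5038, -0.1673, 0.0608]
orientation: [0.783, 0.622, 0.002, 0.002]
wrist_force: [-0.0, 0.1, -2.1]
grip_width: 0.034
```

```bash
python3 st.py .5007 -.1663 .0124 -13.1
```

```text
t 16.42 p [ 0.5038 -0.1673  0.0608] ydir [ 0.974 -0.226  0.006] zdir [ 0.006 -0.001 -1.   ] F [-0.   0.1 -2.1] w 0.034 q [-0.37  0.15  2.07  0.    0.91 -0.14]
to go cm [ 0.02 -0.36  4.83]
rot deg [ 0.36 -0.05  0.03]
```

{"name": "jog_arm", "arguments": {"increments": [{"tx": 0, "ty": -0.3, "tz": 0.5, "rx": 0.3, "ry": 0, "rz": 0, "hand": 180}, {"tx": 0, "ty": 0, "tz": 0.6, "rx": 0, "ry": 0, "rz": 0, "hand": 180}, {"tx": 0, "ty": 0, "tz": 0, "rx": 0, "ry": 0, "rz": 0, "hand": 180}]}}

```text
time: 16.67
eef_pos: [0.5012, -0.1669, 0.0495]
orientation: [0.783, 0.622, 0.001, 0.0]
wrist_force: [-0.8, -0.8, -2.3]
grip_width: 0.034
```

```bash
python3 st.py .5007 -.1663 .0124 -13.1
```

```text
t 16.67 p [ 0.5012 -0.1669  0.0495] ydir [ 0.974 -0.227  0.002] zdir [ 0.002  0.    -1.   ] F [-0.8 -0.8 -2.3] w 0.034 q [-0.37  0.17  2.08  0.    0.9  -0.14]
to go cm [ 0.04 -0.07  3.71]
rot deg [ 0.1  -0.04  0.  ]
```

{"name": "jog_arm", "arguments": {"increments": [{"tx": 0, "ty": 0, "tz": 0.6, "rx": 0.1, "ry": 0, "rz": 0, "hand": 180}, {"tx": 0, "ty": 0, "tz": 0.6, "rx": 0, "ry": 0, "rz": 0, "hand": 180}, {"tx": 0, "ty": 0, "tz": 0.6, "rx": 0, "ry": 0, "rz": 0, "hand": 180}, {"tx": 0, "ty": 0, "tz": 0, "rx": 0, "ry": 0, "rz": 0, "hand": 180}]}}

```text
time: 17.0
eef_pos: [0.5014, -0.167, 0.0299]
orientation: [0.783, 0.622, 0.0, 0.0]
wrist_force: [0.0, -0.5, -2.1]
grip_width: 0.0341
```

```bash
python3 st.py .5007 -.1663 .0124 -13.1
```

```text
t 17.0 p [ 0.5014 -0.167   0.0299] ydir [ 0.974 -0.227  0.001] zdir [ 0.001  0.    -1.   ] F [ 0.  -0.5 -2.1] w 0.0341 q [-0.37  0.2   2.09  0.    0.86 -0.14]
to go cm [ 0.05 -0.09  1.75]
rot deg [ 0.03 -0.04 -0.  ]
```

{"name": "jog_arm", "arguments": {"increments": [{"tx": 0, "ty": -0.1, "tz": 0.6, "rx": 0, "ry": 0, "rz": 0, "hand": 180}, {"tx": 0, "ty": 0, "tz": 0.6, "rx": 0, "ry": 0, "rz": 0, "hand": 180}, {"tx": 0, "ty": 0, "tz": 0.2, "rx": 0, "ry": 0, "rz": 0, "hand": 180}]}}

```text
time: 17.25
eef_pos: [0.5007, -0.1668, 0.0147]
orientation: [0.783, 0.622, 0.001, 0.0]
wrist_force: [-0.6, 0.6, -1.1]
grip_width: 0.0337
```

```bash
python3 st.py .5007 -.1663 .0124 -13.1
```

```text
t 17.25 p [ 0.5007 -0.1668  0.0147] ydir [ 0.974 -0.227  0.001] zdir [ 0.001  0.    -1.   ] F [-0.6  0.6 -1.1] w 0.0337 q [-0.37  0.22  2.1   0.    0.83 -0.14]
to go cm [ 0.05 -0.01  0.23]
rot deg [ 0.05 -0.04 -0.  ]
```

{"name": "jog_arm", "arguments": {"increments": [{"tx": 0, "ty": 0, "tz": 0.15, "rx": 0, "ry": 0, "rz": 0, "hand": 180}, {"tx": 0, "ty": 0, "tz": 0.15, "rx": 0, "ry": 0, "rz": 0, "hand": 180}]}}

```text
time: 17.42
eef_pos: [0.5003, -0.1667, 0.0123]
orientation: [0.783, 0.622, 0.0, -0.001]
wrist_force: [-10.9, 4.4, 26.7]
grip_width: 0.0337
```

```bash
python3 st.py .5007 -.1663 .0124 -13.1
```

```text
t 17.42 p [ 0.5003 -0.1667  0.0123] ydir [ 0.974 -0.227 -0.001] zdir [-0.001  0.001 -1.   ] F [-10.9   4.4  26.7] w 0.0337 q [-0.37  0.22  2.1   0.    0.83 -0.14]
to go cm [ 0.05  0.03 -0.01]
rot deg [-0.06 -0.05  0.  ]
```

{"name": "jog_arm", "arguments": {"increments": [{"tx": 0, "ty": 0, "tz": -0.1, "rx": 0, "ry": 0, "rz": 0, "hand": 180}, {"tx": 0, "ty": 0, "tz": 0, "rx": 0, "ry": 0, "rz": 0, "hand": 80}, {"tx": 0, "ty": 0, "tz": -0.03, "rx": 0, "ry": 0, "rz": 0, "hand": 80}, {"tx": 0, "ty": 0, "tz": -0.03, "rx": 0, "ry": 0, "rz": 0, "hand": 80}, {"tx": 0, "ty": 0, "tz": -0.03, "rx": 0, "ry": 0, "rz": 0, "hand": 80}, {"tx": 0, "ty": 0, "tz": -1, "rx": 0, "ry": 0, "rz": 0, "hand": 80}, {"tx": 0, "ty": 0, "tz": -2.5, "rx": 0, "ry": 0, "rz": 0, "hand": 80}, {"tx": 0, "ty": 0, "tz": -3, "rx": 0, "ry": 0, "rz": 0, "hand": 80}, {"tx": 0, "ty": 0, "tz": -3, "rx": 0, "ry": 0, "rz": 0, "hand": 80}, {"tx": 0, "ty": 0, "tz": -3, "rx": 0, "ry": 0, "rz": 0, "hand": 80}, {"tx": 0, "ty": 0, "tz": -2.5, "rx": 0, "ry": 0, "rz": 0, "hand": 80}, {"tx": 0, "ty": 0, "tz": 0, "rx": 0, "ry": 0, "rz": 0, "hand": 80}]}}

```text
time: 18.42
eef_pos: [0.4997, -0.1666, 0.1737]
orientation: [0.783, 0.622, -0.0, -0.001]
wrist_force: [0.8, 0.2, 0.6]
grip_width: 0.0603
```

```bash
python3 st.py .4848 -.2345 .16 -87.7;python3 -c "
from h import *
f,K,T=cam('wrist'); save(f,'w12');np.savez('w12.npz',f=f,K=K,T=T)"
```

```text
t 18.42 p [ 0.4997 -0.1666  0.1737] ydir [ 0.974 -0.227 -0.003] zdir [-0.002  0.002 -1.   ] F [0.8 0.2 0.6] w 0.0603 q [-0.37  0.02  1.97  0.    1.14 -0.14]
to go cm [-6.95  0.09  1.37]
rot deg [-1.60e-01  4.00e-02  7.46e+01]
```

View pics/w12.png

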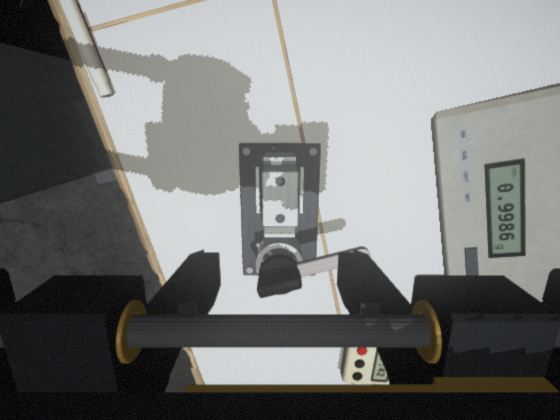

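{"name": "jog_arm", "arguments": {"increments": [{"tx": -2.2, "ty": 0.1, "tz": 0, "rx": 0, "ry": 0, "rz": 0, "hand": 80}, {"tx": -2.5, "ty": 0.1, "tz": -0.1, "rx": 0, "ry": 0, "rz": 0, "hand": 80}, {"tx": -2.2, "ty": 0.1, "tz": -0.1, "rx": 0, "ry": 0, "rz": 3, "hand": 80}, {"tx": 0, "ty": 0, "tz": -0.1, "rx": 0, "ry": 0, "rz": 7, "hand": 80}, {"tx": 0, "ty": 0, "tz": -0.1, "rx": 0, "ry": 0, "rz": 7, "hand": 80}, {"tx": 0, "ty": 0, "tz": -0.1, "rx": 0, "ry": 0, "rz": 7, "hand": 80}, {"tx": 0, "ty": 0, "tz": -0.1, "rx": 0, "ry": 0, "rz": 7, "hand": 80}, {"tx": 0, "ty": 0, "tz": -0.1, "rx": 0, "ry": 0, "rz": 7, "hand": 80}]}}

```text
time: 19.13
eef_pos: [0.4795, -0.2342, 0.17]
orientation: [0.945, 0.327, -0.006, -0.007]
wrist_force: [-0.2, 0.2, -0.9]
grip_width: 0.0608
```

```bash
python3 st.py .4848 -.2345 .16 -87.7
```

```text
t 19.13 p [ 0.4795 -0.2342  0.17  ] ydir [ 0.619 -0.786 -0.017] zdir [-0.016  0.009 -1.   ] F [-0.2  0.2 -0.9] w 0.0608 q [-0.5   0.05  1.95  0.    1.15  0.4 ]
to go cm [0.4  0.37 1.  ]
rot deg [-0.79  0.68 35.92]
```

{"name": "jog_arm", "arguments": {"increments": [{"tx": 0, "ty": 0, "tz": -0.1, "rx": -0.6, "ry": 0.6, "rz": 7, "hand": 80}, {"tx": 0, "ty": 0, "tz": -0.1, "rx": 0, "ry": 0, "rz": 7, "hand": 80}, {"tx": 0, "ty": 0, "tz": -0.1, "rx": 0, "ry": 0, "rz": 7, "hand": 80}, {"tx": 0, "ty": 0, "tz": -0.1, "rx": 0, "ry": 0, "rz": 7, "hand": 80}, {"tx": 0.3, "ty": 0, "tz": 0, "rx": 0, "ry": 0, "rz": 7, "hand": 80}, {"tx": 0, "ty": 0, "tz": 0, "rx": 0, "ry": 0, "rz": 0, "hand": 80}]}}

```text
time: 19.63
eef_pos: [0.4757, -0.2304, 0.1636]
orientation: [1.0, 0.02, -0.008, -0.007]
wrist_force: [0.5, -0.5, -0.2]
grip_width: 0.0604
```

```bash
python3 st.py .4848 -.2345 .16 -87.7;python3 -c "
from h import *
f,K,T=cam('wrist'); save(f,'w13');np.savez('w13.npz',f=f,K=K,T=T)
print(proj(K,T,[.4848,-.2345,.09]))"
```

```text
t 19.63 p [ 0.4757 -0.2304  0.1636] ydir [ 0.039 -0.999 -0.015] zdir [-0.016  0.014 -1.   ] F [ 0.5 -0.5 -0.2] w 0.0604 q [-0.5   0.05  1.97  0.01  1.14  1.03]
to go cm [0.9  0.45 0.34]
rot deg [-0.87  0.91 -0.03]
[285.95324986 204.02309484]
```

View pics/w13.png

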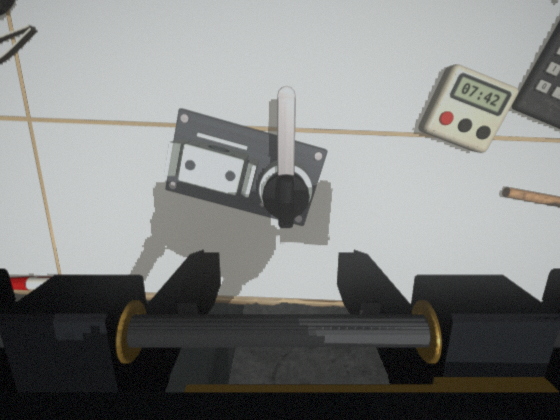

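```bash
python3 -c "
from h import *
d=np.load('w13.npz');save(d['f'],'w13c',(230,80,350,240),5)"
```

```text
(no output)
```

View pics/w13c.png

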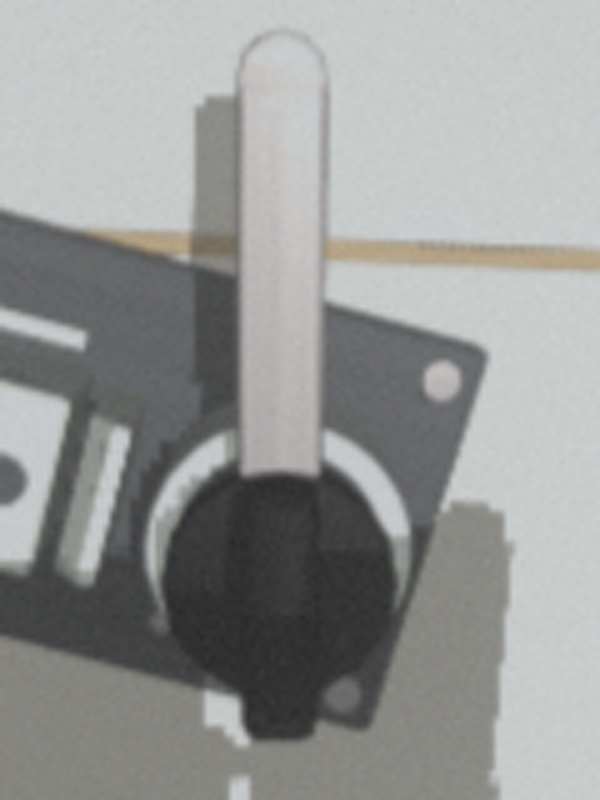

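Run:
```python
from h import *
d=np.load('w13.npz');K,T=d['K'],d['T']
P=lambda u,v:(230+u/5-.4,80+v/5-.4)
print('disc',onz(K,T,P(279.5,585),.068))
e=[onz(K,T,P(*p),.068) for p in [(163,585),(396,585)]];print(np.linalg.norm(e[0]-e[1]))
a=onz(K,T,P(283.5,100),.066);b=onz(K,T,P(281,450),.066);v=a-b;print('bar',np.degrees(np.arctan2(v[1],v[0])),'tip',onz(K,T,P(283,32),.066))
w=[onz(K,T,P(*p),.09) for p in [(247,738),(312,738)]];print('wing near end',np.mean(w,0),np.linalg.norm(w[0]-w[1]))
```

```text
disc [ 0.48467991 -0.23430068  0.068     ]
0.03893476544170658
bar 2.3432420075810856 tip [ 0.57083252 -0.23073297  0.066     ]
wing near end [ 0.46575531 -0.23505832  0.09      ] 0.010236699697050928
```

{"name": "jog_arm", "arguments": {"increments": [{"tx": 0.5, "ty": 0.2, "tz": 0.5, "rx": -0.7, "ry": 0.8, "rz": 0, "hand": 100}, {"tx": 0.5, "ty": 0.2, "tz": 1.5, "rx": -0.2, "ry": 0.2, "rz": 0, "hand": 100}, {"tx": 0, "ty": 0, "tz": 1.5, "rx": 0, "ry": 0, "rz": 0, "hand": 100}, {"tx": 0, "ty": 0, "tz": 0, "rx": 0, "ry": 0, "rz": 0, "hand": 100}]}}

```text
time: 20.02
eef_pos: [0.4838, -0.2331, 0.1248]
orientation: [1.0, 0.03, -0.001, -0.0]
wrist_force: [-1.7, -0.2, -0.6]
grip_width: 0.0535
```

```bash
python3 st.py .4848 -.2343 .0585 -87.7
```

```text
t 20.02 p [ 0.4838 -0.2331  0.1248] ydir [ 0.06  -0.998 -0.001] zdir [-0.002  0.001 -1.   ] F [-1.7 -0.2 -0.6] w 0.0535 q [-0.5   0.09  2.   -0.    1.05  1.02]
to go cm [0.11 0.13 6.63]
rot deg [-0.04  0.09  1.15]
```

{"name": "jog_arm", "arguments": {"increments": [{"tx": 0.1, "ty": 0.1, "tz": 1.2, "rx": 0, "ry": 0, "rz": 1.1, "hand": 100}, {"tx": 0, "ty": 0, "tz": 1.5, "rx": 0, "ry": 0, "rz": 0, "hand": 100}, {"tx": 0, "ty": 0, "tz": 1.5, "rx": 0, "ry": 0, "rz": 0, "hand": 100}, {"tx": 0, "ty": 0, "tz": 0, "rx": 0, "ry": 0, "rz": 0, "hand": 100}]}}

```text
time: 20.35
eef_pos: [0.4842, -0.234, 0.0801]
orientation: [1.0, 0.023, -0.001, -0.001]
wrist_force: [-0.2, -0.0, -0.7]
grip_width: 0.0537
```

```bash
python3 st.py .4848 -.2343 .0585 -87.7; python3 -c "
from h import *
f,K,T=cam('wrist'); save(f,'w14',(130,100,430,400),2)"
```

```text
t 20.35 p [ 0.4842 -0.234   0.0801] ydir [ 0.045 -0.999 -0.001] zdir [-0.002  0.001 -1.   ] F [-0.2 -0.  -0.7] w 0.0537 q [-0.5   0.15  2.03 -0.    0.96  1.03]
to go cm [0.06 0.04 2.16]
rot deg [-0.07  0.14  0.29]
```

View pics/w14.png

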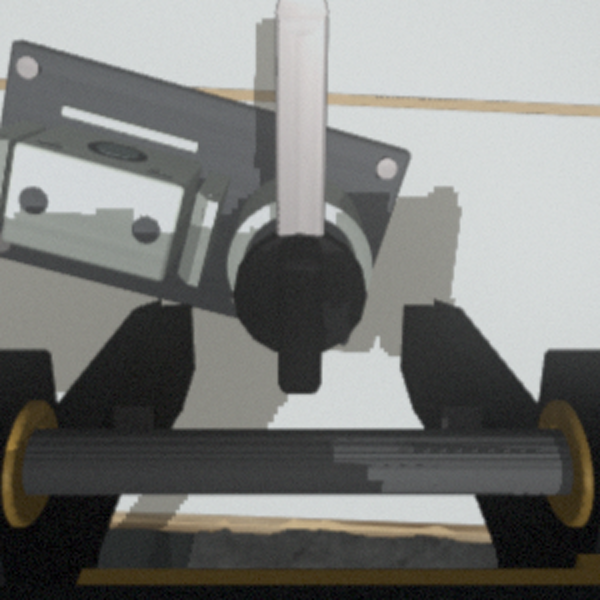

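{"name": "jog_arm", "arguments": {"increments": [{"tx": 0.05, "ty": 0.05, "tz": 1, "rx": 0, "ry": 0.1, "rz": 0.3, "hand": 150}, {"tx": 0, "ty": 0, "tz": 0.7, "rx": 0, "ry": 0, "rz": 0, "hand": 190}, {"tx": 0, "ty": 0, "tz": 0.1, "rx": 0, "ry": 0, "rz": 0, "hand": 200}, {"tx": 0, "ty": 0, "tz": 0, "rx": 0, "ry": 0, "rz": 0, "hand": 200}], "squeeze": 40}}

```text
time: 20.73
eef_pos: [0.4871, -0.2359, 0.0639]
orientation: [1.0, 0.02, 0.002, 0.001]
wrist_force: [0.6, 0.6, 0.3]
grip_width: 0.0291
```

```bash
python3 st.py .4848 -.2343 .0585 -87.7
```

```text
t 20.73 p [ 0.4871 -0.2359  0.0639] ydir [ 0.04  -0.999  0.001] zdir [ 0.004 -0.001 -1.   ] F [0.6 0.6 0.3] w 0.0291 q [-0.5   0.17  2.04  0.    0.93  1.03]
to go cm [-0.23 -0.17  0.54]
rot deg [ 0.08 -0.22  0.01]
```

{"name": "jog_arm", "arguments": {"increments": [{"tx": -0.2, "ty": -0.15, "tz": 0.4, "rx": 0, "ry": -0.2, "rz": 0, "hand": 200}, {"tx": -0.1, "ty": -0.05, "tz": 0.1, "rx": 0, "ry": 0, "rz": 0, "hand": 205}, {"tx": 0, "ty": 0, "tz": 0, "rx": 0, "ry": 0, "rz": 0, "hand": 235}, {"tx": 0, "ty": 0, "tz": 0, "rx": 0, "ry": 0, "rz": 0, "hand": 235}, {"tx": 0, "ty": 0, "tz": 0, "rx": 0, "ry": 0, "rz": 0, "hand": 235}, {"tx": 0, "ty": 0, "tz": 0, "rx": 0, "ry": 0, "rz": 0, "hand": 235}]}}

```text
time: 21.23
eef_pos: [0.4846, -0.2345, 0.0596]
orientation: [1.0, 0.02, 0.001, 0.002]
wrist_force: [1.2, -0.6, -2.0]
grip_width: 0.012
```

```bash
python3 st.py .4848 -.2343 .0585 -87.7
```

```text
t 21.23 p [ 0.4846 -0.2345  0.0596] ydir [ 0.041 -0.999  0.003] zdir [ 0.002 -0.003 -1.   ] F [ 1.2 -0.6 -2. ] w 0.012 q [-0.5   0.17  2.05 -0.    0.92  1.04]
to go cm [ 0.02 -0.02  0.11]
rot deg [ 0.17 -0.12  0.02]
```

Gripped the wing (12.0 mm). Now press.

{"name": "jog_arm", "arguments": {"increments": [{"tx": 0, "ty": 0, "tz": 0.3, "rx": 0, "ry": 0, "rz": 0, "hand": 235}, {"tx": 0, "ty": 0, "tz": 0.3, "rx": 0, "ry": 0, "rz": 0, "hand": 235}, {"tx": 0, "ty": 0, "tz": 0.3, "rx": 0, "ry": 0, "rz": 0, "hand": 235}, {"tx": 0, "ty": 0, "tz": 0.2, "rx": 0, "ry": 0, "rz": 0, "hand": 235}]}}

```text
time: 21.57
eef_pos: [0.4851, -0.2347, 0.0529]
orientation: [1.0, 0.02, 0.001, 0.001]
wrist_force: [-4.7, 2.0, 11.5]
grip_width: 0.0119
```

```bash
python3 st.py .4848 -.2343 .0515 -87.7
```

```text
t 21.57 p [ 0.4851 -0.2347  0.0529] ydir [ 0.041 -0.999  0.003] zdir [ 0.002 -0.003 -1.   ] F [-4.7  2.  11.5] w 0.0119 q [-0.5   0.18  2.05 -0.    0.91  1.04]
to go cm [-0.02 -0.04  0.14]
rot deg [ 0.16 -0.1   0.02]
```

{"name": "jog_arm", "arguments": {"increments": [{"tx": 0, "ty": 0, "tz": 0.25, "rx": 0, "ry": 0, "rz": 0, "hand": 235}, {"tx": 0, "ty": 0, "tz": 0.2, "rx": 0, "ry": 0, "rz": 0, "hand": 235}]}}

```text
time: 21.73
eef_pos: [0.4852, -0.2348, 0.0514]
orientation: [1.0, 0.02, 0.001, 0.001]
wrist_force: [-4.8, 1.9, 14.4]
grip_width: 0.0115
```

```bash
python3 st.py .4848 -.2343 .0515 -87.7
```

```text
t 21.73 p [ 0.4852 -0.2348  0.0514] ydir [ 0.041 -0.999  0.002] zdir [ 0.001 -0.002 -1.   ] F [-4.8  1.9 14.4] w 0.0115 q [-0.5   0.18  2.05 -0.    0.9   1.04]
to go cm [-0.03 -0.05 -0.01]
rot deg [ 0.13 -0.06  0.02]
```

Fully pressed, about 8 mm. Turning CCW (negative rz), holding it down.

{"name": "jog_arm", "arguments": {"increments": [{"tx": 0, "ty": 0, "tz": 0.15, "rx": 0, "ry": 0, "rz": -3, "hand": 235}, {"tx": 0, "ty": 0, "tz": 0.15, "rx": 0, "ry": 0, "rz": -5, "hand": 235}, {"tx": 0, "ty": 0, "tz": 0.15, "rx": 0, "ry": 0, "rz": -5, "hand": 235}]}}

```text
time: 21.98
eef_pos: [0.4851, -0.2346, 0.0518]
orientation: [0.991, 0.137, -0.0, 0.001]
wrist_force: [-5.7, 1.6, 11.6]
grip_width: 0.0114
```

```bash
python3 st.py .4848 -.2343 .0515 -13.2
```

```text
t 21.98 p [ 0.4851 -0.2346  0.0518] ydir [ 0.271 -0.963  0.001] zdir [-0.    -0.001 -1.   ] F [-5.7  1.6 11.6] w 0.0114 q [-0.5   0.18  2.05 -0.    0.91  0.8 ]
to go cm [-0.02 -0.04  0.03]
rot deg [ 4.000e-02  7.000e-02 -6.107e+01]
```

{"name": "jog_arm", "arguments": {"increments": [{"tx": 0, "ty": 0, "tz": 0.2, "rx": 0, "ry": 0, "rz": -5, "hand": 235}, {"tx": 0, "ty": 0, "tz": 0.2, "rx": 0, "ry": 0, "rz": -5, "hand": 235}, {"tx": 0, "ty": 0, "tz": 0.2, "rx": 0, "ry": 0, "rz": -5, "hand": 235}, {"tx": 0, "ty": 0, "tz": 0.2, "rx": 0, "ry": 0, "rz": -5, "hand": 235}, {"tx": 0, "ty": 0, "tz": 0.2, "rx": 0, "ry": 0, "rz": -5, "hand": 235}]}}

```text
time: 22.4
eef_pos: [0.4851, -0.2345, 0.0514]
orientation: [0.934, 0.358, -0.001, -0.001]
wrist_force: [-4.8, 2.2, 13.5]
grip_width: 0.0111
```

```bash
python3 st.py .4848 -.2343 .0515 -13.2
```

```text
t 22.4 p [ 0.4851 -0.2345  0.0514] ydir [ 0.669 -0.743 -0.002] zdir [-0.003  0.    -1.   ] F [-4.8  2.2 13.5] w 0.0111 q [-0.5   0.19  2.05 -0.    0.91  0.34]
to go cm [-0.01 -0.03 -0.01]
rot deg [ -0.13   0.07 -34.81]
```

{"name": "jog_arm", "arguments": {"increments": [{"tx": 0, "ty": 0, "tz": 0.2, "rx": 0, "ry": 0, "rz": -5, "hand": 235}, {"tx": 0, "ty": 0, "tz": 0.2, "rx": 0, "ry": 0, "rz": -5, "hand": 235}, {"tx": 0, "ty": 0, "tz": 0.2, "rx": 0, "ry": 0, "rz": -5, "hand": 235}, {"tx": 0, "ty": 0, "tz": 0.2, "rx": 0, "ry": 0, "rz": -5, "hand": 235}, {"tx": 0, "ty": 0, "tz": 0.2, "rx": 0, "ry": 0, "rz": -5, "hand": 235}, {"tx": 0, "ty": 0, "tz": 0.2, "rx": 0, "ry": 0, "rz": -5, "hand": 235}]}}

```text
time: 22.9
eef_pos: [0.4849, -0.2343, 0.0514]
orientation: [0.801, 0.599, -0.002, -0.002]
wrist_force: [-6.2, 3.3, 13.9]
grip_width: 0.0118
```

```bash
python3 st.py .4848 -.2343 .0515 -13.2; python3 -c "
from h import *
print(robot.observe()['ft_torque'])"
```

```text
t 22.9 p [ 0.4849 -0.2343  0.0514] ydir [ 0.959 -0.283 -0.006] zdir [-0.005  0.002 -1.   ] F [-6.2  3.3 13.9] w 0.0118 q [-0.5   0.19  2.05 -0.    0.91 -0.21]
to go cm [ 0.   -0.01 -0.01]
rot deg [-0.32 -0.01 -3.26]
[ 0.4352865   0.92719327 -0.06265739]
```

{"name": "jog_arm", "arguments": {"increments": [{"tx": 0, "ty": 0, "tz": 0.2, "rx": 0, "ry": 0, "rz": -2.5, "hand": 235}, {"tx": 0, "ty": 0, "tz": 0.2, "rx": 0, "ry": 0, "rz": -2.5, "hand": 235}, {"tx": 0, "ty": 0, "tz": 0.2, "rx": 0, "ry": 0, "rz": -2, "hand": 235}]}}

```text
time: 23.15
eef_pos: [0.4849, -0.2343, 0.0514]
orientation: [0.761, 0.649, -0.002, -0.003]
wrist_force: [-5.0, 2.0, 12.7]
grip_width: 0.0119
```

```bash
python3 st.py .4848 -.2343 .0515 -13.2; python3 -c "
from h import *
print(robot.observe()['ft_torque'])"
```

```text
t 23.15 p [ 0.4849 -0.2343  0.0514] ydir [ 0.987 -0.158 -0.007] zdir [-0.006  0.003 -1.   ] F [-5.   2.  12.7] w 0.0119 q [-0.5   0.19  2.05 -0.    0.91 -0.34]
to go cm [-0.   -0.01 -0.01]
rot deg [-0.38 -0.08  4.11]
[ 0.28580402  0.89537935 -0.79224169]
```

{"name": "jog_arm", "arguments": {"increments": [{"tx": 0, "ty": 0, "tz": -0.2, "rx": 0, "ry": 0, "rz": 0, "hand": 235}, {"tx": 0, "ty": 0, "tz": -0.25, "rx": 0, "ry": 0, "rz": 0, "hand": 235}, {"tx": 0, "ty": 0, "tz": -0.25, "rx": 0, "ry": 0, "rz": 0, "hand": 235}, {"tx": 0, "ty": 0, "tz": -0.2, "rx": 0, "ry": 0, "rz": 0, "hand": 235}]}}

```text
time: 23.48
eef_pos: [0.4834, -0.2335, 0.0598]
orientation: [0.763, 0.646, -0.001, -0.004]
wrist_force: [8.2, -5.6, -23.2]
grip_width: 0.0122
```

```bash
python3 st.py .4848 -.2343 .0595 -13.2; python3 -c "
from h import *
print(robot.observe()['ft_torque'])"
```

```text
t 23.48 p [ 0.4834 -0.2335  0.0598] ydir [ 0.986 -0.165 -0.008] zdir [-0.007  0.005 -1.   ] F [  8.2  -5.6 -23.2] w 0.0122 q [-0.5   0.17  2.04  0.    0.93 -0.33]
to go cm [-0.05  0.15  0.03]
rot deg [-0.46 -0.23  3.69]
[-0.82948556 -1.53344342 -0.80108704]
```

Back at the up height (z=0.0598 against 0.0596), and a pull on the up stop is resisted. I'll release and rise.

{"name": "jog_arm", "arguments": {"increments": [{"tx": 0, "ty": 0, "tz": 0.1, "rx": 0, "ry": 0, "rz": 0, "hand": 235}, {"tx": 0, "ty": 0, "tz": 0, "rx": 0, "ry": 0, "rz": 0, "hand": 100}, {"tx": 0, "ty": 0, "tz": -0.05, "rx": 0, "ry": 0, "rz": 0, "hand": 100}, {"tx": 0, "ty": 0, "tz": -0.05, "rx": 0, "ry": 0, "rz": 0, "hand": 100}, {"tx": 0, "ty": 0, "tz": -0.05, "rx": 0, "ry": 0, "rz": 0, "hand": 100}, {"tx": 0, "ty": 0, "tz": -1.5, "rx": 0, "ry": 0, "rz": 0, "hand": 100}, {"tx": 0, "ty": 0, "tz": -3, "rx": 0, "ry": 0, "rz": 0, "hand": 100}, {"tx": 0, "ty": 0, "tz": -3, "rx": 0, "ry": 0, "rz": 0, "hand": 100}, {"tx": 0, "ty": 0, "tz": -3, "rx": 0, "ry": 0, "rz": 0, "hand": 100}, {"tx": 0, "ty": 0, "tz": -2, "rx": 0, "ry": 0, "rz": 0, "hand": 100}, {"tx": -2, "ty": 0, "tz": 0, "rx": 0, "ry": 0, "rz": 0, "hand": 100}, {"tx": 0, "ty": 0, "tz": 0, "rx": 0, "ry": 0, "rz": 0, "hand": 100}]}}

```text
time: 24.48
eef_pos: [0.4807, -0.253, 0.1915]
orientation: [0.761, 0.648, -0.002, -0.005]
wrist_force: [-0.9, 0.3, -0.2]
grip_width: 0.0535
```

```bash
python3 -c "
from h import *
state()
f,K,T=cam('wrist'); save(f,'w15',(150,20,450,270),2.6);np.savez('w15.npz',f=f,K=K,T=T)
f,K,T=cam('top'); save(f,'t15',(110,160,450,270),2.3)
f,K,T=cam('side'); save(f,'s15',(310,210,430,300),6)"
```

```text
t 24.48 p [ 0.4807 -0.253   0.1915] ydir [ 0.987 -0.159 -0.01 ] zdir [-0.009  0.006 -1.   ] F [-0.9  0.3 -0.2] w 0.0535 q [-0.53  0.05  1.92  0.    1.19 -0.37]
```

View pics/w15.png

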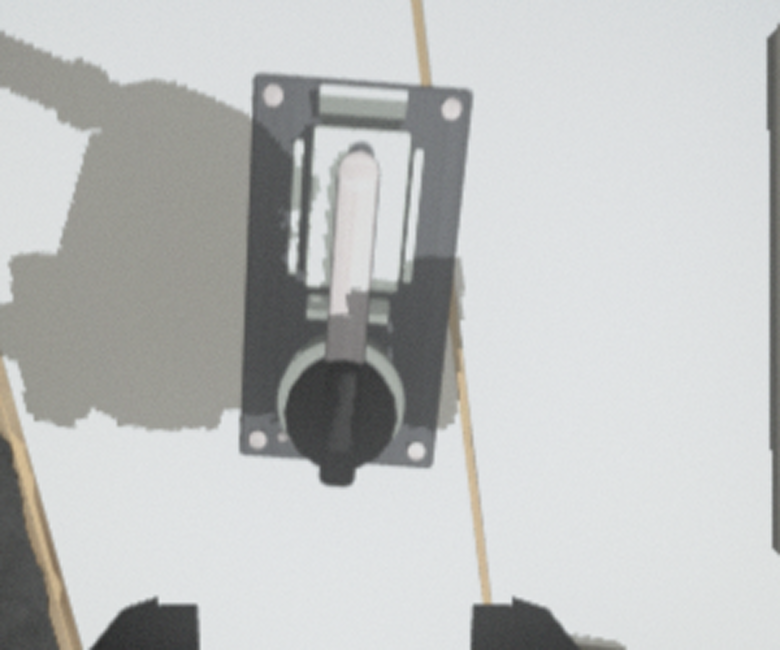

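View pics/t15.png

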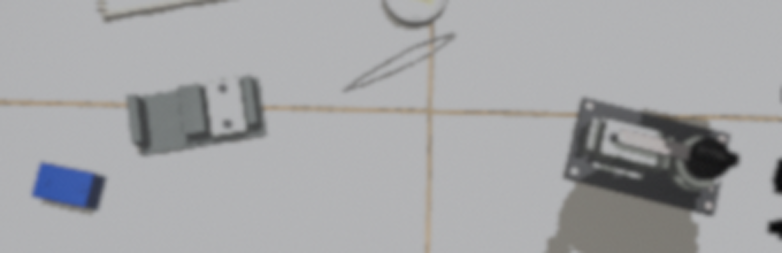

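View pics/s15.png

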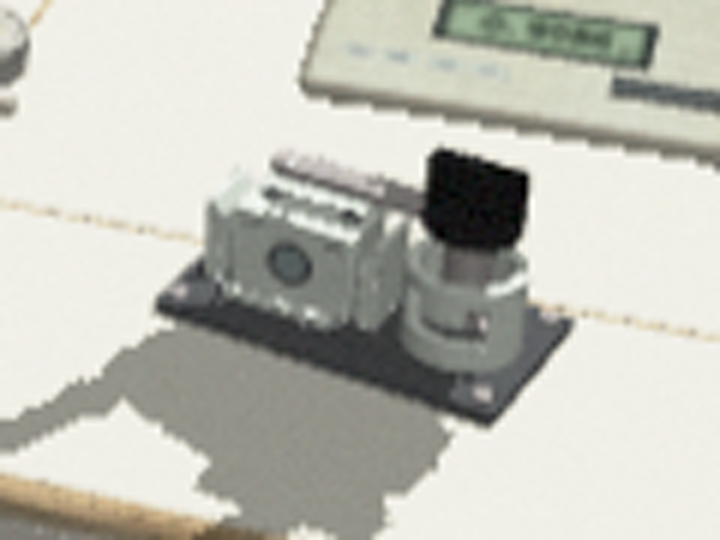

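Run:
```python
from h import *
d=np.load('w15.npz');K,T=d['K'],d['T']
P=lambda u,v:(150+u/2.6-.3,20+v/2.6-.3)
for z in (.066,.058):
    a=onz(K,T,P(359,165),z);b=onz(K,T,P(346,345),z);v=a-b;t=onz(K,T,P(360,148),z)
    print(z,'bar',np.degrees(np.arctan2(v[1],v[0])),'reach',np.hypot(t[0]-.4848,t[1]+.2343))
f,K,T=cam('side')
a=np.radians(76.8);u=np.array([np.cos(a),np.sin(a)]);n=np.array([-u[1],u[0]])
for z in (.09,.082):
    for s in (20,-20):
        for m in (6,-6):
            p=np.array([.4848,-.2343])+u*s/1000+n*m/1000; q=proj(K,T,[*p,z]); print(z,s,m,np.round([(q[0]-310)*6,(q[1]-210)*6]))
p=np.array([.4848,-.2343])+u*.087
for z in (.068,.060): q=proj(K,T,[*p,z]);print('bar tip top',np.round([(q[0]-310)*6,(q[1]-210)*6]))
```

```text
0.066 bar 76.96691914378185 reach 0.08808071731976445
0.058 bar 76.96691914378178 reach 0.08898106869414954
0.09 20 6 [419. 149.]
0.09 20 -6 [431. 137.]
0.09 -20 6 [516. 178.]
0.09 -20 -6 [528. 165.]
0.082 20 6 [417. 167.]
0.082 20 -6 [430. 155.]
0.082 -20 6 [514. 196.]
0.082 -20 -6 [526. 183.]
bar tip top [269. 146.]
bar tip top [267. 163.]
```

Run:
```python
from h import *
f,K,T=cam('side')
save(f,'s16',(360,220,420,290),8)
g0=cv2.imread('pics/side0.png')[:,:,::-1]
save(g0,'s0c',(360,220,420,290),8)
for name,im,ang in (('start',g0,2.34),('now',f,76.9)):
    g=cv2.cvtColor(np.ascontiguousarray(im),cv2.COLOR_RGB2GRAY)
    m=(g<45).astype(np.uint8);m[:228]=0;m[262:]=0;m[:,:370]=0;m[:,:370]=0;m[:,412:]=0
    ys,xs=np.nonzero(m);print(name,'black top row',ys.min(),'bottom',ys.max(),'cols',xs.min(),xs.max())
    a=np.radians(ang);u=np.array([np.cos(a),np.sin(a)]);n=np.array([-u[1],u[0]])
    for h in (0,.008):
        q=np.array([proj(K,T,[*(np.array([.4848,-.2343])+u*s+n*k),.09-h]) for s in (.02,-.02) for k in (.006,-.006)])
        d=np.array([proj(K,T,[.4848+.02*np.cos(b),-.2343+.02*np.sin(b),.062-h]) for b in np.linspace(0,6.28,60)])
        print(' pred pressed',h,'top',q[:,1].min().round(1),'disc low',d[:,1].max().round(1))
```

```text
start black top row 234 bottom 251 cols 381 396
 pred pressed 0 top 231.9 disc low 250.9
 pred pressed 0.008 top 234.8 disc low 253.8
now black top row 235 bottom 251 cols 380 397
 pred pressed 0 top 232.9 disc low 250.9
 pred pressed 0.008 top 235.8 disc low 253.8
```

View pics/s16.png

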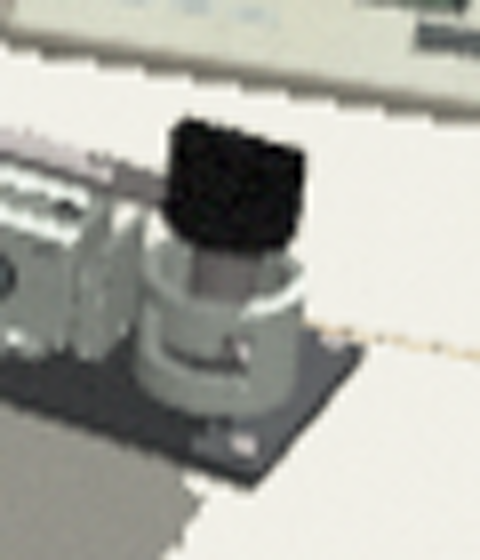

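View pics/s0c.png

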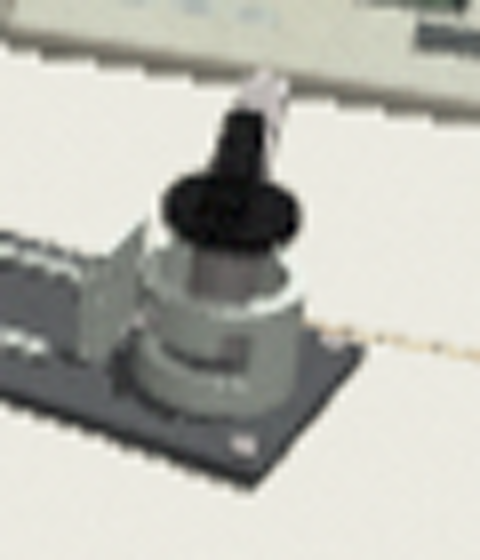

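Every check agrees: the disc's lower edge is at row 251 both at the start and now, so the knob is up; the bar lies at 77°, over the cell; the spare cell is still in its berth. Handing in.

```bash
python3 -c "
from h import *
state(); print(robot.job_done())"
```

```text
t 24.73 p [ 0.4794 -0.2499  0.1884] ydir [ 0.987 -0.159 -0.015] zdir [-0.014  0.01  -1.   ] F [ 0.1  1.  -1.2] w 0.0534 q [-0.53  0.05  1.92  0.    1.19 -0.37]
the job is handed in; nothing more can be done
None
```

The job is done and handed in at 24.7 s of the 67 s allowed; the hand-in reports no verdict.

I took the taller cell, which was in the left berth, by its ends (54 mm opening) and set it upright on the open bench, then let go. I took it again by its long sides (34 mm) and put it down in the nest. I then pressed the knob about 8 mm, turned it to its other stop and let it spring back up.

**Last checks:**
- **Cell:** it met the nest floor at TCP height 12.3 mm, against 12.4 mm expected for fully down. It stands between the stops and lips.
- **Bar:** it lies over the cell at 77° in the world, as expected at the stop.
- **Knob:** it is back up. Its disc sits at the same image row in the side view (251) as at the start.
- **Spare cell:** it is still in its berth, and the blue block was never touched.
- **Robot:** the gripper is clear of everything.

**What disagreed:**
- **Fingertips:** they ended about 36 mm short of where the description put them. My first closing at the rack therefore shut just above the cell without touching it. I saw this in the wrist image, corrected for it and used the corrected tip position from then on.
- **Side view:** the wing's top showed about 2 pixels lower than the calibration predicts, both at the start and at the end. I took that as a calibration offset, so I judged the knob's height by comparing the two pictures.

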